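# Hang stained slide carriers on the drying rail

### The arm

A 6-joint arm with a two-finger parallel gripper is mounted at the origin on the work surface. World frame = base frame: x ahead of the robot, y to its left, z up, the work surface at z = 0. Lengths are in m, angles in rad, forces in N, time in s.
With the tool pointing down it reaches from about 0.3 to 0.775 m from the base axis. Payload 14.6 kg.
Tool frame: the origin (TCP) lies at the very end of the fingers, on their centre line; the grasp point (between the pads) lies ctrl.tcp_to_grasp behind it (ctrl.tcp_to_grasp is the distance from the TCP to the grasp point, in m); x points along the fingers, y is the direction in which the jaws open and shut, and the axes are right-handed (so a half turn about x gives the same grasp; the last joint's range is limited). The gripper opens to 94 mm and grips with 3 to 60 N. Pads are 16 mm wide; open, the fingers measure 119 mm over their backs; the gripper's body (75 mm by 177 mm) begins 78 mm behind the grasp point.
Start: joints at [-1.263, 0.3, 1.521, -0, 1.321, -0.067], TCP at [0.201, -0.512, 0.205] pointing down, gripper open.
Joint ranges: [-3.03, 3.03], [-0.79, 2.21], [0.23, 2.52], [-1.04, 4.18], [0, 3.07], [-2.55, 2.55]. Speed limits (rad/s): [2.22, 2.22, 2.57, 3.14, 3.14, 3.14].

### API

Orientations are given as [roll, pitch, yaw] about the fixed x, y, z axes, in that order (R = Rz(yaw) Ry(pitch) Rx(roll)).
In Python, from station import ctrl gives the robot as it stands.
- The arm moves only by the tool play_rows, never from a script. Its argument "increments" is a list that holds one entry, the list of rows, each a list of 5 numbers: the closure in counts, from 0 (fully open) to 255 (shut), then the shift along the tool's x, y, z in cm, then the turn about the tool's x in degrees. A call has 1 to 12 rows; each row shifts and turns the commanded pose from where the row before left it, along the tool's axes as they then stand; what a row does not reach is not made up. A row lasts 1/12 s, in which the tool goes at most 41.7 mm and 7.16 degrees, less where a joint would pass 70% of its speed; a pose out of reach is approached as far as the arm can. A call is refused whole if a number of a shift passes 4.17 or a number of a turn 7.16, either way. A call with a gripper value outside its range is refused whole. The fingers move at their own pace and stop on an object; "newtons" is the grip in N (left out, the last holds). Time passes only in rows, so rows that do not move let the fingers close. It gives the time, the measured TCP pose, the force and the opening at its end, in the units of the state.
- ctrl.get_obs(): the state, without advancing time (a new reading comes with each control period).
- ctrl.camera(name): name is "scene" or "top" or "wrist"; returns the picture (420x560x3 uint8, red, green, blue); there is no depth.
- ctrl.calibration(name): a dict with "fx", "fy", "cx", "cy" (pixels), "rvec" (rotation vector, rad) and "tvec" (3), from world to camera coordinates, as OpenCV has them; the wrist camera has in their place "T_tool_cam" (4x4, takes a point from camera to tool coordinates, whose origin is the TCP and whose axes are the tool frame's). Camera axes: x right, y down, z forward; pixel columns grow to the right and rows downward; lengths in m; the calibration is good to about 2 mm. The wrist camera is an equidistant fisheye: a pixel r from the principal point sees the ray r / f radians off the axis. A picture is of the moment at which its call begins: read the wrist's pose just before it. calibration takes no time and is no camera call.
- ctrl.hand_in(): hands the job in, once; it reports no verdict.
The state is a dict: "time_s": time; "qpos": joint angles; "joint_vel": joint speeds; "tau": joint torques, N m; "ee_pos": TCP position; "eef_rot": TCP orientation; "force": force on the tool from outside, world axes, zero at the start; "moment": the same for the moment, N m; "grip_width": finger opening in m.
Only numpy, scipy, OpenCV 4.12 (cv2) and the standard library are available. Lean on these libraries where they do the work, as an engineer would, in place of code of your own. Each camera call takes 0.05 s, during which the arm holds its last target.

### The job

Get the stained slides drying: slide the flat grey drip plate across the bench until it lies squarely inside its white corner marks under the left part of the rail (your left, facing the bench from the robot's side), then hang every slide carrier by its hook on the rail to the right of the black mark. When all of them hang there, slide them along the rail, without lifting them off it, until each is wholly past the mark on the left, and then push the blower's selector fully to its far end stop. Never tip a carrier over, leave the other things on the bench where they are, and finish with the plate still in its marks.

Things in the scene. Friction and masses are not known exactly. Their poses are not given: they have to be found in the camera images.
- carrier_a: Slide carrier, one of up to three alike (some may be absent; see carrier_b, carrier_c for the rest of the shape): five upright glass slides on a steel foot 64 (x) x 54 (y) x 10 mm, hook and black grip post on top, about 0.2 kg. Slides fill 26 x 46 mm up to z = 86 mm. Origin: centre of the foot's underside, z up. Starts standing on the bench, +x roughly away from the robot.
- carrier_b: Alike. Hook of all: 24 mm wide (y) strip; stem at x = -19 to -15 mm, gabled roof with its ridge over x = 0 (16.5 mm high outside: z = 145 to 162), tip at x = +15 to +19 mm ending at z = 128 mm. The mouth, 42 mm high between slides and tip, opens to +x: raise the tip over the rail, move along +x till the rail is under the ridge, lower.
- carrier_c: Alike. Seated on the rail, the rail's axis passes at x = 0, z = 145 mm of the carrier's frame, along its y. Grip post of all: black, square, 16 x 16 mm, at x = y = 0 from z = 159 to 211 mm; grip it from above at z about 185 to 200 mm.
- rail: Drying stand, fixed: a level steel rail, diameter 16 mm, along the stand's y axis at 200 mm above the bench, 500 mm long between two end posts (18 mm thick, 212 mm high; feet 120 x 30 x 10 mm, from x = -15 to +105 mm) at y = -250 and +250 mm. Origin on the bench below the middle; x points away from the robot, +y is its left. Yaw varies a little.
- rail_mark (a point): The 8 mm wide black band painted on the rail at its middle; the point is on the rail's axis, 200 mm above the bench. Axes as the stand's. Left of it (+y) is the drying part, right of it (-y) the loading part.
- plate_spot (a point): Centre, on the bench, of the four white corner marks (50 mm in front of the rail's line and 115 mm left of the mark); axes as the stand's. The marks bound 193 x 213 mm inside, about 6 mm more than the plate all round.
- plate: Drip plate: loose grey sheet, 180 (x) x 200 (y) x 6 mm, about 0.25 kg, flat on the bench, its top grippy, on a slick 170 x 120 mm glide pad 2 mm thick. Origin: centre of its underside. It slides along when the fingertips press on its top with some 5 to 15 N and move sideways. In its marks only about its near 60 mm can be reached from above, in front of the rail.
- selector (a joint): Blower's selector slide, m: 0 at its near end, 0.07 at its far end stop; grows as it is pushed away from the robot along the blower's x. Friction about 2 N, stays where it is left. Starts between 0 and 0.03.
- selector_top (a point): Centre of the top of the selector's black grip, a block 20 mm (along its travel) x 28 mm (across) x 40 mm high, standing in a track on the blower. This point is 154 mm above the bench.
- blower: Ivory blower box on the bench left of the rail, fixed, 220 (x) x 150 (y) x 100 mm; origin centre of underside, x along the selector's travel, away from the robot.
- wash_bottle: White bottle, 66 mm across, 160 mm high. Origin: centre of its underside. Leave it alone.
- beaker: Glass beaker, 72 mm across, 90 mm high. Origin: centre of its underside. Leave it alone.
- dish: Round clear dish, 60 mm across, 16 mm high, between carriers and rail. Origin: centre of its underside. Leave it alone.
- marker: Marker pen 130 mm long along x, 14 mm thick, behind the rail. Origin: centre of its underside. Leave it alone.
- jar: Amber jar, 60 mm across, 90 mm high, behind the rail. Origin: centre of its underside. Leave it alone.
Things that resemble listed ones, but are neither listed nor needed, are in the scene too. Leave any red look-alike of the carrier_a alone.

How it is judged:
On the way, in this order (a step that is already met when the one before it is completed fails the run):
1. the drip plate lies in its corner marks (horizontal distance between plate and plate_spot below 0.02 m and angle between the x axis of plate and the x axis of plate_spot, either way round below 0.12 rad and height (world z) of plate below 0.006 m), for 0.2 s.
2. all the carriers hang on the rail right of the mark (z of carrier_a in the frame of rail_mark between -0.157 and -0.133 m and x of carrier_a in the frame of rail_mark between -0.03 and 0.03 m and angle between each of carrier_a, carrier_b, carrier_c's own z axis and vertical below 0.2 rad and y of each of carrier_a, carrier_b, carrier_c in the frame of rail_mark below -0.02 m and z of carrier_b in the frame of rail_mark between -0.157 and -0.133 m and x of carrier_b in the frame of rail_mark between -0.03 and 0.03 m and z of carrier_c in the frame of rail_mark between -0.157 and -0.133 m and x of carrier_c in the frame of rail_mark between -0.03 and 0.03 m), for 0.2 s.
3. all the carriers hang on the rail left of the mark (z of carrier_a in the frame of rail_mark between -0.157 and -0.133 m and x of carrier_a in the frame of rail_mark between -0.03 and 0.03 m and angle between each of carrier_a, carrier_b, carrier_c's own z axis and vertical below 0.2 rad and y of each of carrier_a, carrier_b, carrier_c in the frame of rail_mark above 0.022 m and z of carrier_b in the frame of rail_mark between -0.157 and -0.133 m and x of carrier_b in the frame of rail_mark between -0.03 and 0.03 m and z of carrier_c in the frame of rail_mark between -0.157 and -0.133 m and x of carrier_c in the frame of rail_mark between -0.03 and 0.03 m), for 0.2 s.
4. the selector is at its far end stop (value of joint selector above 0.064 m), for 0.2 s.
At the end, for the whole second after the job is handed in: Plate within 20 mm and 0.12 rad of its marks; every carrier hangs at rest on the rail, its centre at least 22 mm left of the mark; selector within 6 mm of its far stop (all of step 1 and all of step 3 and value of joint selector above 0.064 m and linear speed of each of carrier_a, carrier_b, carrier_c below 0.04 m/s); the robot touches nothing.
It fails at once if a carrier is lifted more than 12 mm off its seat over or beside the drying part of the rail ((y of carrier_a in the frame of rail_mark above 0.03 m and z of carrier_a in the frame of rail_mark above -0.13 m and x of carrier_a in the frame of rail_mark between -0.05 and 0.05 m) or (y of carrier_b in the frame of rail_mark above 0.03 m and z of carrier_b in the frame of rail_mark above -0.13 m and x of carrier_b in the frame of rail_mark between -0.05 and 0.05 m) or (y of carrier_c in the frame of rail_mark above 0.03 m and z of carrier_c in the frame of rail_mark above -0.13 m and x of carrier_c in the frame of rail_mark between -0.05 and 0.05 m)).
It fails at once if a carrier is tipped over (angle between any of carrier_a, carrier_b, carrier_c's own z axis and vertical above 0.8 rad).
It fails at once if another thing on the bench is moved more than 30 mm (distance of any of wash_bottle, beaker, dish, marker, jar from where it was at the start of the episode above 0.03 m).
Of carrier_a, carrier_b, carrier_c only 2 to 3 are there at a start; the rules pass over those that are not, and their reading is None.
At some moment in a run one of plate may be knocked a few centimetres aside while the robot is not near it.
It also fails if it takes over 210 s, if anything falls off the work surface, if the arm or the gripper's body presses on something with over 40 N, if the wrist force passes 120 N, or if a joint passes its speed limit or range.

## Working session

There is one attempt and no reset: what is moved stays moved. The work goes in short steps, Python scripts to look and compute and a tool call to move; the robot and the scene stay as the last step left them, time stands still between calls to the robot, and variables do not carry over. Pictures are saved under pics/ and viewed, and the job is handed in when it is done.

Besides the shell and the picture viewer there is one more tool, called as a command line: name --argument value ..., lists and objects as JSON in quotes. play_rows: Moves the arm, as the interface text tells. Its arguments: {"type":"object","properties":{"increments":{"type":"array"},"newtons":{"type":"number"}},"required":["increments"]}

```bash
ls; mkdir -p pics; cat > h.py <<'E'
import numpy as np, cv2
from station import ctrl
def snap(name,fn):
    im=ctrl.camera(name); cv2.imwrite('pics/'+fn,im[:,:,::-1]); return im
E
python3 - <<'E'
from h import *
print(ctrl.get_obs(), ctrl.tcp_to_grasp)
for n in ['scene','top','wrist']:
    print(n,ctrl.calibration(n)); snap(n,n+'0.png')
E
```

```text
pics
{'time_s': 0.0, 'qpos': array([-1.26261243e+00,  3.00461831e-01,  1.52161855e+00,  2.40401646e-05,
        1.32071746e+00, -6.66076037e-02]), 'joint_vel': array([-0.00107714,  0.0003507 ,  0.00089665,  0.0008925 ,  0.00020638,
       -0.00020786]), 'tau': array([ 8.55446451e-04, -5.31803226e+01, -3.52739596e+01,  7.08506349e-02,
        2.42993556e-02, -1.26439249e-04]), 'ee_pos': array([ 0.20125638, -0.51155113,  0.20487557]), 'eef_rot': array([-1.65672223,  1.56959091,  1.85965596]), 'force': array([-0.35916755,  0.37601039, -0.41325702]), 'moment': array([ 0.03116891, -0.00843844, -0.04478848]), 'grip_width': 0.09393856033583654} 0.0188
scene {'fx': 524.995007551826, 'fy': 524.995007551826, 'cx': 279.26666444289054, 'cy': 204.12780641710376, 'rvec': array([ 0.6101993 ,  2.83160192, -0.81637859]), 'tvec': array([ 0.49250734, -0.09671261,  1.55501774])}
top {'fx': 454.24668732985265, 'fy': 454.24668732985265, 'cx': 276.40565900579435, 'cy': 207.0661251284171, 'rvec': array([ 2.21047139, -2.1594151 ,  0.11915013]), 'tvec': array([-0.04318234,  0.5346619 ,  1.46731357])}
wrist {'fx': 325.19226210127806, 'fy': 325.19226210127806, 'cx': 283.54412605585054, 'cy': 218.00315746300475, 'T_tool_cam': array([[-5.14573269e-04, -2.53532756e-01,  9.67326665e-01,
        -1.77934892e-01],
       [ 9.99999856e-01,  1.95115899e-05,  5.37067819e-04,
        -7.96638866e-04],
       [-1.55038366e-04,  9.67326802e-01,  2.53532710e-01,
        -7.16183651e-02],
       [ 0.00000000e+00,  0.00000000e+00,  0.00000000e+00,
         1.00000000e+00]])}
```

View pics/scene0.png

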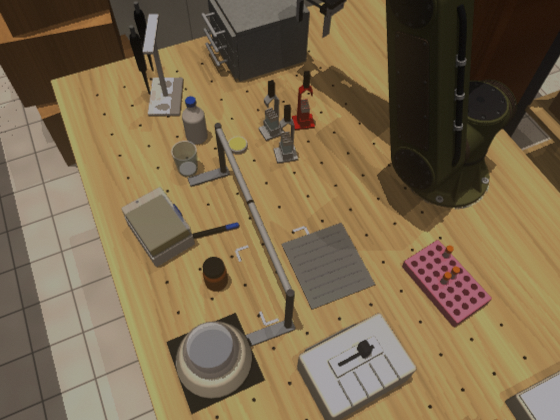

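View pics/top0.png

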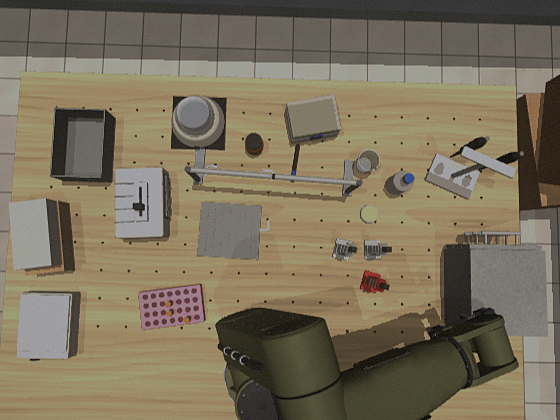

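View pics/wrist0.png

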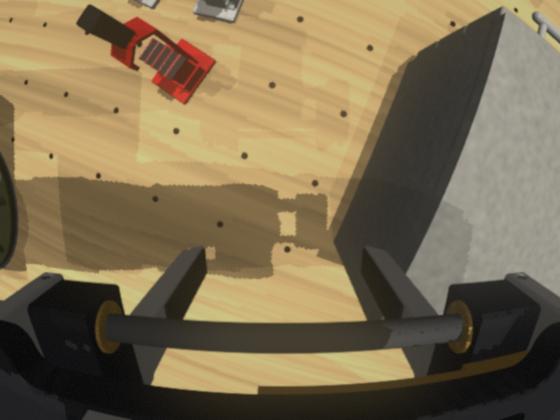

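The scene shows two grey carriers (top image around (344,250) and (377,250)), plus a red one at (374,283). It also shows the rail, the plate at about (230,230), and the blower with its selector at (138,208). I'll enlarge these next.

```bash
cat >> h.py <<'E'
def crop(src,x0,y0,w,h,k,fn):
    im=cv2.imread('pics/'+src)[y0:y0+h,x0:x0+w]
    im=cv2.resize(im,None,fx=k,fy=k,interpolation=cv2.INTER_CUBIC)
    # ticks
    for u in range((x0//10+1)*10,x0+w,10):
        cv2.line(im,((u-x0)*k,0),((u-x0)*k,6 if u%50 else 14),(0,0,255),1)
        if u%20==0: cv2.putText(im,str(u),((u-x0)*k+2,16),0,.4,(0,0,255),1)
    for v in range((y0//10+1)*10,y0+h,10):
        cv2.line(im,(0,(v-y0)*k),(6,(v-y0)*k),(0,0,255),1)
        if v%20==0: cv2.putText(im,str(v),(8,(v-y0)*k+4),0,.4,(0,0,255),1)
    cv2.imwrite('pics/'+fn,im)
C={n:ctrl.calibration(n) for n in ['scene','top']}
def KRt(n):
    c=C[n];K=np.array([[c['fx'],0,c['cx']],[0,c['fy'],c['cy']],[0,0,1.]])
    return K,cv2.Rodrigues(np.array(c['rvec']))[0],np.array(c['tvec'])
def tri(ps,pt):
    P=[]
    for n in ['scene','top']:
        K,R,t=KRt(n);P.append(K@np.c_[R,t])
    X=cv2.triangulatePoints(P[0],P[1],np.array(ps,float).reshape(2,1),np.array(pt,float).reshape(2,1)).ravel()
    return X[:3]/X[3]
def onz(n,p,z):
    K,R,t=KRt(n);d=R.T@np.linalg.inv(K)@np.array([p[0],p[1],1.]);o=-R.T@t
    return o+d*(z-o[2])/d[2]
def proj(n,X):
    K,R,t=KRt(n);x=K@(R@np.array(X,float)+t);return x[:2]/x[2]
E
python3 - <<'E'
from h import *
crop('top0.png',180,130,190,140,4,'t1.png')
crop('top0.png',320,230,90,70,8,'t2.png')
crop('scene0.png',240,60,100,110,5,'s2.png')
crop('scene0.png',200,110,190,220,3,'s1.png')
E
```

```text
(no output)
```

View pics/t1.png

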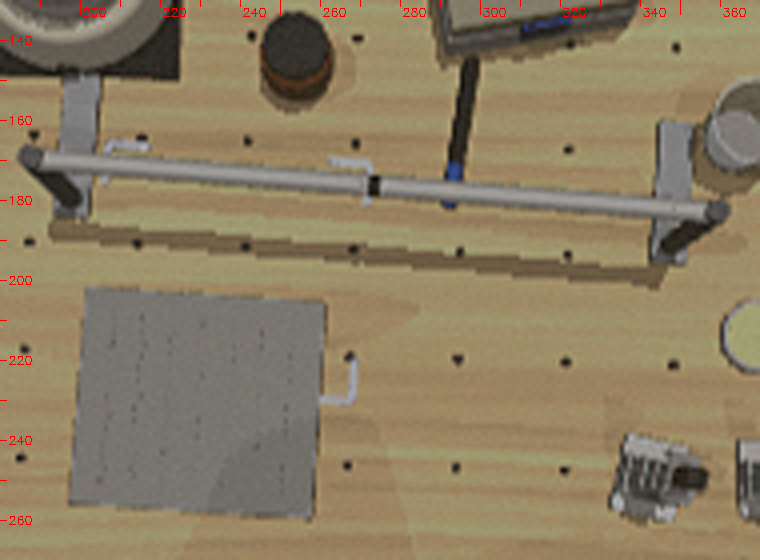

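View pics/t2.png

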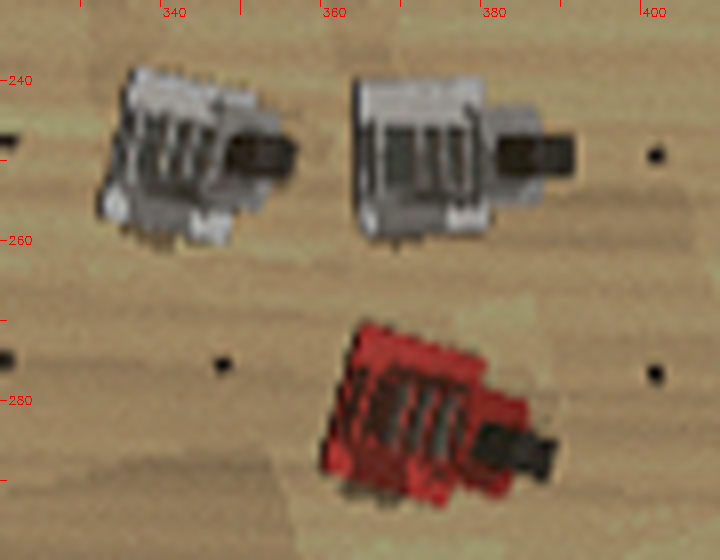

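View pics/s2.png

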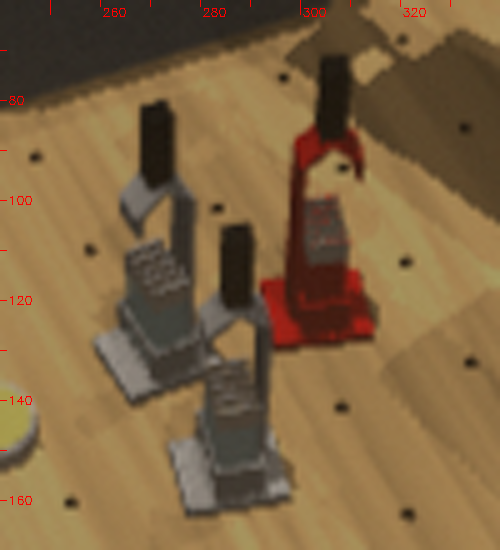

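View pics/s1.png

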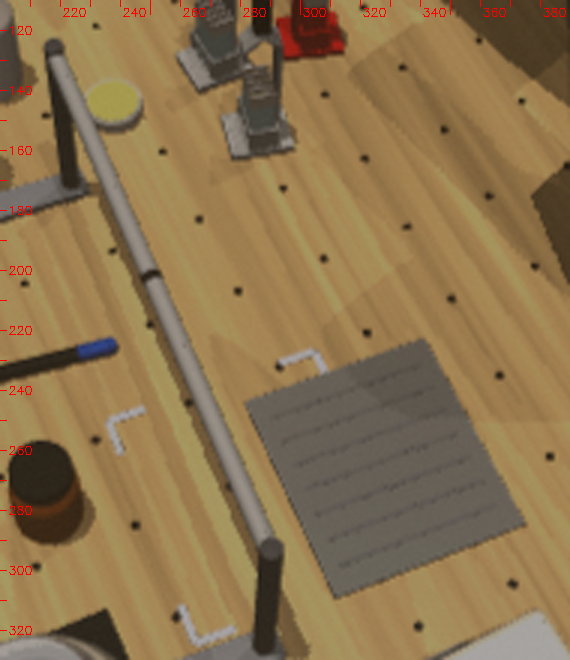

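```bash
python3 - <<'E'
from h import *
np.set_printoptions(precision=4,suppress=True)
T=lambda n,s,t:print(n,tri(s,t),'reproj',proj('top',tri(s,t))-t)
T('postL',(286,106),(354,249.7))
T('postR',(269.5,82),(388.8,249.5))
T('rail mark',(249.5,201),(270,176.3))
T('rail end left',(287,292),(186.5,169)) 
T('rail end right',(218.5,126),(357,182.5))
T('near right mark',(302,227),(267,230))
T('far right mark',(236.5,250),(269,171))
T('far left mark',(263,323),(204.5,166))
for n,p in dict(nr=(267,230),fr=(270,170.5),fl=(204,166)).items(): print(n,onz('top',p,0))
print('plate')
for p in [(201,202),(261,205.5),(257.7,260),(197,256)]: print(onz('top',p,.008))
for p in [(281.5,243.5),(341,223),(375,284.5),(311,309)]: print(onz('scene',p,.008))
print('carr feet')
for p in [(364,240),(364.5,258.5),(336,239),(331.5,257)]: print(onz('top',p,.01))
E
```

```text
postL [ 0.4052 -0.2551  0.2039] reproj [ 0.7596 -1.123 ]
postR [ 0.4084 -0.3563  0.202 ] reproj [ 0.8161 -1.2459]
rail mark [ 0.6127 -0.0099  0.2113] reproj [ 1.1503 -1.7726]
rail end left [0.6282 0.2322 0.2056] reproj [ 1.1186 -1.5951]
rail end right [ 0.598  -0.2606  0.2074] reproj [ 0.3453 -0.5573]
near right mark [ 0.4654 -0.0047 -0.008 ] reproj [ 0.9695 -1.3671]
far right mark [ 0.661  -0.0057  0.0069] reproj [ 0.6623 -1.0109]
far left mark [0.6752 0.2085 0.0056] reproj [ 1.2076 -1.772 ]
nr [ 0.4605 -0.0016  0.    ]
fr [ 0.6605 -0.0068  0.    ]
fl [0.67   0.2147 0.    ]
plate
[0.5478 0.2191 0.008 ]
[0.541  0.0202 0.008 ]
[0.3611 0.0265 0.008 ]
[0.3698 0.2255 0.008 ]
[0.5462 0.0242 0.008 ]
[0.3699 0.0332 0.008 ]
[0.3766 0.2306 0.008 ]
[0.5561 0.2223 0.008 ]
carr feet
[ 0.4345 -0.3231  0.01  ]
[ 0.3737 -0.325   0.01  ]
[ 0.4357 -0.2302  0.01  ]
[ 0.3763 -0.216   0.01  ]
```

```bash
cat >> h.py <<'E'
from scipy.spatial.transform import Rotation as Ro
np.set_printoptions(precision=4,suppress=True)
def Rt():
    o=ctrl.get_obs(); return Ro.from_euler('xyz',o['eef_rot']).as_matrix(),np.array(o['ee_pos'])
def wray(p,R,t):
    c=ctrl.calibration('wrist');d=np.array([(p[0]-c['cx'])/c['fx'],(p[1]-c['cy'])/c['fy']]);th=np.hypot(*d)
    v=np.r_[d/th*np.sin(th),np.cos(th)];T=c['T_tool_cam']
    return R@(T[:3,:3]@v), R@T[:3,3]+t
def wonz(p,R,t,z):
    v,o=wray(p,R,t);return o+v*(z-o[2])/v[2]
def wproj(X,R,t):
    c=ctrl.calibration('wrist');T=c['T_tool_cam']
    v=T[:3,:3].T@(R.T@(np.array(X,float)-t)-T[:3,3]);v/=np.linalg.norm(v);th=np.arccos(v[2]);h=np.hypot(v[0],v[1])
    return np.array([c['cx']+c['fx']*th*v[0]/h,c['cy']+c['fy']*th*v[1]/h])
def trirays(L):
    A=np.zeros((3,3));b=np.zeros(3)
    for v,o in L:
        v=v/np.linalg.norm(v);M=np.eye(3)-np.outer(v,v);A+=M;b+=M@o
    X=np.linalg.solve(A,b);return X,[np.linalg.norm(np.cross(v/np.linalg.norm(v),X-o)) for v,o in L]
def cray(n,p):
    K,R,t=KRt(n);return R.T@np.linalg.inv(K)@np.array([p[0],p[1],1.]),-R.T@t
def st():
    o=ctrl.get_obs();R,t=Rt();y=np.degrees(np.arctan2(R[1,2],R[0,2]))
    print('t',round(o['time_s'],2),'pos',t,'toolz dir deg',round(y,2),'F',np.round(o['force'],2),'w',round(o['grip_width'],4)); print(R)
def go(x,y,z):
    R,t=Rt();print('tool shift cm',R.T@(np.array([x,y,z])-t)*100)
E
python3 -c "
from h import *
st()"
```

```text
t 0.15 pos [ 0.2013 -0.5116  0.205 ] toolz dir deg -158.53 F [-0.52  0.07  0.7 ] w 0.0939
[[-0.0002  0.3661 -0.9306]
 [ 0.0008 -0.9306 -0.3661]
 [-1.     -0.0008 -0.0001]]
```

play_rows --increments '[[[0, -4, 0, 0, -7], [0, -4, 0, 0, -7], [0, -4, 0, 0, -7], [0, -4, 0, 0, -7], [0, 0, 0, 0, -7], [0, 0, 0, 0, -7], [0, 0, 0, 0, -7], [0, 0, 0, 0, -7], [0, 0, 0, 0, -7], [0, 0, 0, 0, -7], [0, 0, 0, 0, -7], [0, 0, 0, 0, -7]]]'

```text
time_s: 1.15
ee_pos: [0.2013, -0.5118, 0.3652]
eef_rot: [-3.124, 1.57, 1.865]
force: [0.4, -0.0, 0.1]
grip_width: 0.0941
```

```bash
python3 -c "
from h import *
st();go(.36,-.29,.4);print(ctrl.get_obs()['qpos'])"
```

```text
t 1.15 pos [ 0.2013 -0.5118  0.3652] toolz dir deg -74.18 F [ 0.43 -0.01  0.13] w 0.0941
[[-0.0002  0.9621  0.2727]
 [ 0.0005  0.2727 -0.9621]
 [-1.     -0.     -0.0006]]
tool shift cm [ -3.4732  21.3123 -17.0124]
[-1.2626  0.2368  1.2378  0.      1.6675 -1.5387]
```

play_rows --increments '[[[0, -0.5, 3.0, -2.4, 0], [0, -0.5, 3.0, -2.4, 0], [0, -0.5, 3.0, -2.4, 0], [0, -0.5, 3.0, -2.4, 0], [0, -0.5, 3.0, -2.4, 0], [0, -0.5, 3.0, -2.4, 0], [0, -0.5, 3.0, -2.4, 0], [0, 0, 0, 0, -7], [0, 0, 0, 0, -7], [0, 0, 0, 0, -7], [0, 0, 0, 0, -7], [0, 0, 0, 0, -7]]]'

```text
time_s: 2.15
ee_pos: [0.359, -0.2937, 0.4003]
eef_rot: [3.033, 1.57, 2.349]
force: [-1.5, 0.9, 0.5]
grip_width: 0.094
```

play_rows --increments '[[[0, 0, 0, 0, -7], [0, 0, 0, 0, -7], [0, 0, 0, 0, -7], [0, 0, 0, 0, -7], [0, 0, 0, 0, -7], [0, 0, 0, 0, 0]]]'

```text
time_s: 2.65
ee_pos: [0.3589, -0.2938, 0.4003]
eef_rot: [2.474, 1.57, 2.401]
force: [0.2, 0.3, 0.0]
grip_width: 0.0938
```

```bash
python3 -c "
from h import *
st();snap('wrist','w1.png');snap('scene','sc1.png');print(ctrl.get_obs()['qpos'])"
```

```text
t 2.65 pos [ 0.3589 -0.2938  0.4003] toolz dir deg -4.18 F [0.24 0.25 0.02] w 0.0938
[[-0.0003  0.0729  0.9973]
 [ 0.0002  0.9973 -0.0729]
 [-1.      0.0002 -0.0003]]
[-0.7651  0.0326  1.3896  0.      1.7196 -2.2526]
```

View pics/w1.png

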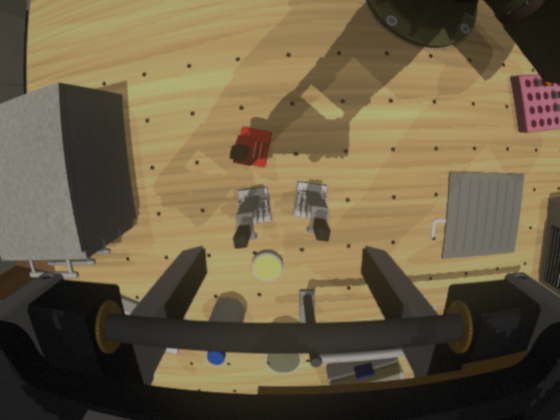

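```bash
python3 -c "
from h import *
crop('w1.png',220,120,120,140,5,'w1c.png')"
```

```text
(no output)
```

View pics/w1c.png

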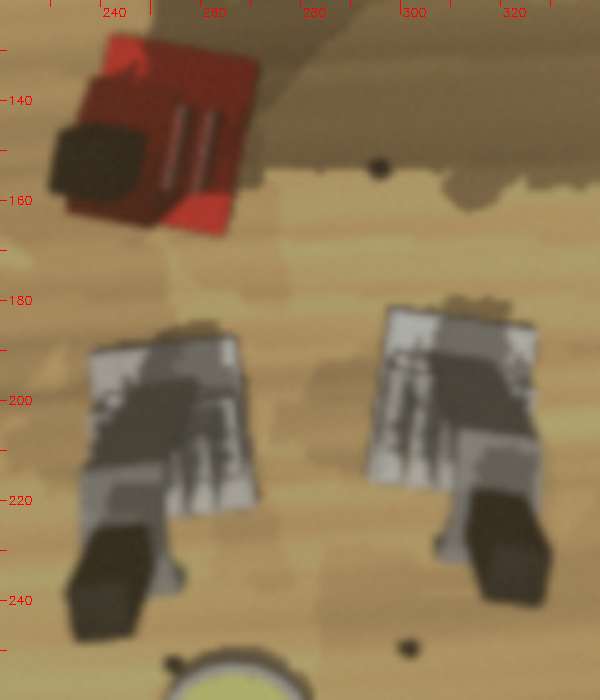

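play_rows --increments '[[[0, 0, 4, 0, 0], [0, 0, 4, 0, 0], [0, 0, 4, 0, 0], [0, 0, 4, 0, 0], [0, 0, 4, 0, 0], [0, 0, 4, 0, 0], [0, 0, 4, 0, 0], [0, 0, 4, 0, 0], [0, 0, 4, 0, 0], [0, 0, 4, 0, 0], [0, 0, 0, 0, 0]]]'

```text
time_s: 3.67
ee_pos: [0.39, 0.1102, 0.4001]
eef_rot: [2.344, 1.57, 2.266]
force: [0.6, -0.1, -0.6]
grip_width: 0.0936
```

```bash
python3 -c "
from h import *
st();snap('wrist','w2.png');print(ctrl.get_obs()['qpos'])"
```

```text
t 3.67 pos [0.39   0.1102 0.4001] toolz dir deg -4.43 F [ 0.62 -0.11 -0.64] w 0.0936
[[-0.0008  0.0772  0.997 ]
 [ 0.0009  0.997  -0.0772]
 [-1.      0.0009 -0.0009]]
[ 0.1785 -0.1069  1.5246  0.0002  1.7245 -1.3147]
```

View pics/w2.png

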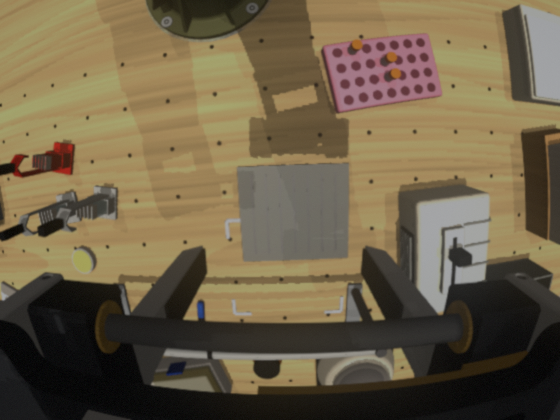

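```bash
python3 -c "
from h import *
crop('w2.png',210,150,160,180,4,'w2c.png')
R=Ro.from_euler('xyz',[2.474,1.57,2.401]).as_matrix();t=np.array([.3589,-.2938,.4003])
for n,p,ps,pt in [('L',(322,235),(286,106),(354,249.7)),('R',(240,243),(269.5,82),(388.8,249.5))]:
  print(n,wonz(p,R,t,.211),tri(ps,pt),onz('top',pt,.211),onz('scene',ps,.211), trirays([wray(p,R,t),cray('top',pt),cray('scene',ps)]))
print('foot near/left corners')
for p in [(298,182),(327,185),(293,216),(310,218)]: print('L',wonz(p,R,t,.01))
for p in [(238.5,190),(267,187),(271.5,220),(253,223)]: print('R',wonz(p,R,t,.01))
"
```

```text
L [ 0.4035 -0.2514  0.211 ] [ 0.4052 -0.2551  0.2039] [ 0.4019 -0.2516  0.211 ] [ 0.4104 -0.251   0.211 ] (array([ 0.4051, -0.2526,  0.207 ]), [np.float64(0.0016349449905727642), np.float64(0.003244857816024121), np.float64(0.004030961992910976)])
R [ 0.4064 -0.3499  0.211 ] [ 0.4084 -0.3563  0.202 ] [ 0.4047 -0.3515  0.211 ] [ 0.4146 -0.35    0.211 ] (array([ 0.4085, -0.353 ,  0.2051]), [np.float64(0.0021501775166636213), np.float64(0.0037967135899676053), np.float64(0.004345128289298181)])
foot near/left corners
L [ 0.3678 -0.2692  0.01  ]
L [ 0.3766 -0.218   0.01  ]
L [ 0.4288 -0.2821  0.01  ]
L [ 0.4348 -0.2516  0.01  ]
R [ 0.3741 -0.3757  0.01  ]
R [ 0.3727 -0.3244  0.01  ]
R [ 0.4335 -0.3214  0.01  ]
R [ 0.4366 -0.3555  0.01  ]
```

View pics/w2c.png

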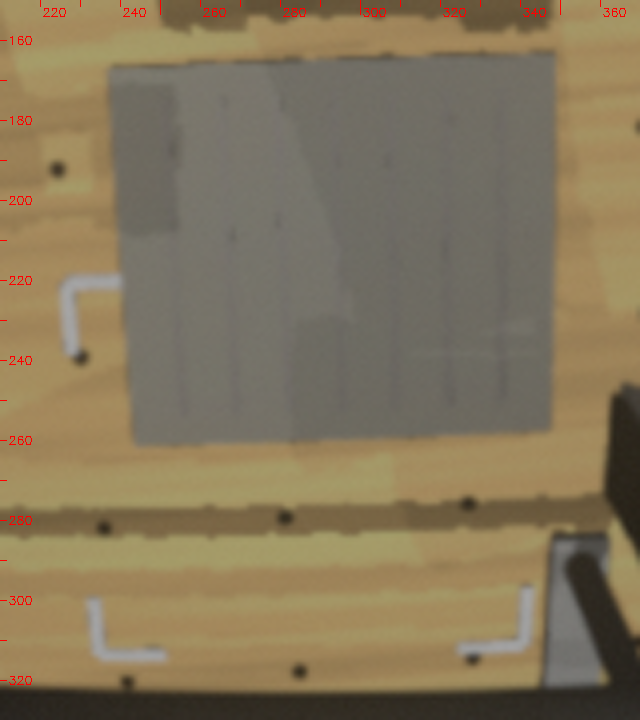

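```bash
python3 -c "
from h import *
R=Ro.from_euler('xyz',[2.344,1.57,2.266]).as_matrix();t=np.array([.39,.1102,.4001])
P=[wonz(p,R,t,.008) for p in [(234.5,167),(345,163),(344.5,257.5),(240,261)]]
print('plate',P,'c',np.mean(P,0), 'yaws',[np.arctan2(-(b-a)[0],(b-a)[1]) for a,b in [(P[0],P[1]),(P[3],P[2])]])
M=[wonz(p,R,t,0) for p in [(223,219.5),(232,315),(338.5,313)]]
print('marks',M,'c',(M[0]+M[2])/2,'yaw',np.arctan2(-(M[2]-M[1])[0],(M[2]-M[1])[1]), np.linalg.norm(M[1]-M[0]),np.linalg.norm(M[2]-M[1]))
R1=Ro.from_euler('xyz',[2.474,1.57,2.401]).as_matrix();t1=np.array([.3589,-.2938,.4003])
print(trirays([wray((322,235),R1,t1),cray('top',(354,249.7))]))
print(trirays([wray((240,243),R1,t1),cray('top',(388.8,249.5))]))
m=onz('top',(270,176.3),.2);a=onz('top',(186.5,169),.212);b=onz('top',(357,182.5),.212);print('mark',m,a,b)
print('spot',m+np.array([-.05*.998+.115*.06,.05*.06+.115*.998,-.2]))
"
```

```text
plate [array([0.3633, 0.0251, 0.008 ]), array([0.371 , 0.2206, 0.008 ]), array([0.5493, 0.2138, 0.008 ]), array([0.5406, 0.0153, 0.008 ])] c [0.456  0.1187 0.008 ] yaws [np.float64(-0.03922155971299485), np.float64(-0.043991599051853326)]
marks [array([ 0.4591, -0.0084,  0.    ]), array([ 0.6641, -0.0188,  0.    ]), array([0.6766, 0.2018, 0.    ])] c [0.5678 0.0967 0.    ] yaw -0.05646594625634805 0.20533568145121833 0.2210225955914871
(array([ 0.4022, -0.2514,  0.2139]), [np.float64(0.0004452004489811029), np.float64(0.0004452004489810833)])
(array([ 0.4045, -0.3493,  0.2172]), [np.float64(0.0005160540193832651), np.float64(0.0005160540193833194)])
mark [ 0.6092 -0.0067  0.2   ] [0.6224 0.2341 0.212 ] [ 0.5957 -0.2587  0.212 ]
spot [ 0.5662  0.1111 -0.    ]
```

```bash
python3 -c "
from h import *
R=Ro.from_euler('xyz',[2.344,1.57,2.266]).as_matrix();t=np.array([.39,.1102,.4001])
P=[wonz(p,R,t,.008) for p in [(237,166.7),(348.7,163),(348,257.5),(243.5,261.3)]]
print('plate',P,'c',np.mean(P,0), 'yaws',[np.arctan2(-(b-a)[0],(b-a)[1]) for a,b in [(P[0],P[1]),(P[3],P[2])]])
M=[wonz(p,R,t,0) for p in [(225,219),(233.2,315),(343.5,312.5)]]
print('marks',M,'c',(M[0]+M[2])/2,'yaw',np.arctan2(-(M[2]-M[1])[0],(M[2]-M[1])[1]), np.linalg.norm(M[1]-M[0]),np.linalg.norm(M[2]-M[1]))
go(.405,.117,.05)
"
```

```text
plate [array([0.3632, 0.0296, 0.008 ]), array([0.3714, 0.2273, 0.008 ]), array([0.5499, 0.2207, 0.008 ]), array([0.5416, 0.0219, 0.008 ])] c [0.4565 0.1249 0.008 ] yaws [np.float64(-0.041265690262146285), np.float64(-0.041901824023757306)]
marks [array([ 0.4584, -0.0045,  0.    ]), array([ 0.6642, -0.0163,  0.    ]), array([0.6766, 0.2124, 0.    ])] c [0.5675 0.1039 0.    ] yaw -0.05406635646372512 0.20617506808056002 0.2290209941629381
tool shift cm [35.0131  1.0439  1.4347]
```

```bash
python3 -c "
from h import *
go(.403,.128,.03)
"
```

```text
tool shift cm [37.0134  2.1249  1.1516]
```

play_rows --increments '[[[255, 4, 0.4, 0.3, 0], [255, 4, 0.4, 0.3, 0], [255, 4, 0.4, 0.2, 0], [255, 4, 0.4, 0.2, 0], [255, 4, 0.3, 0.2, 0], [255, 4, 0, 0, 0], [255, 4, 0, 0, 0], [255, 4, 0, 0, 0], [255, 3, 0, 0, 0], [255, 2, 0, 0, 0], [255, 0, 0, 0, 0], [255, 0, 0, 0, 0]]]' --newtons 20

```text
time_s: 4.72
ee_pos: [0.4039, 0.1221, 0.0305]
eef_rot: [-2.803, 1.569, -2.885]
force: [0.1, 0.4, 0.8]
grip_width: 0.0172
```

```bash
python3 -c "
from h import *
st();go(.403,.128,.012)
"
```

```text
t 4.72 pos [0.4039 0.1221 0.0305] toolz dir deg -4.7 F [0.06 0.4  0.85] w 0.0172
[[-0.0014  0.082   0.9966]
 [-0.0004  0.9966 -0.082 ]
 [-1.     -0.0005 -0.0014]]
tool shift cm [ 1.8517  0.586  -0.1349]
```

play_rows --increments '[[[255, 0.5, 0.6, 0, 0], [255, 0.5, 0, 0, 0], [255, 0.5, 0, 0, 0], [255, 0.3, 0, 0, 0], [255, 0.3, 0, 0, 0], [255, 0, 0, 0, 0], [255, 0, 0, 0, 0], [255, 0, 0, 0, 0]]]'

```text
time_s: 5.38
ee_pos: [0.4045, 0.1289, 0.0096]
eef_rot: [0.369, 1.571, 0.29]
force: [0.1, -0.8, 0.6]
grip_width: 0.0008
```

```bash
python3 -c "
from h import *
st()"
```

```text
t 5.38 pos [0.4045 0.1289 0.0096] toolz dir deg -4.53 F [ 0.08 -0.76  0.55] w 0.0008
[[ 0.0002  0.079   0.9969]
 [ 0.0001  0.9969 -0.079 ]
 [-1.      0.0001  0.0002]]
```

play_rows --increments '[[[255, 0.1, 0, 0, 0], [255, 0.1, 0, 0, 0], [255, 0, 0, 0, 0], [255, 0, 0, 0, 0]]]'

```text
time_s: 5.72
ee_pos: [0.4044, 0.1288, 0.0074]
eef_rot: [-2.772, 1.571, -2.851]
force: [-1.1, -0.4, -0.3]
grip_width: 0.0005
```

play_rows --increments '[[[255, 0.1, 0, 0, 0], [255, 0, 0, 0, 0], [255, 0, 0, 0, 0]]]'

```text
time_s: 5.97
ee_pos: [0.4044, 0.1288, 0.0064]
eef_rot: [-2.793, 1.571, -2.872]
force: [-0.1, -0.2, -0.7]
grip_width: 0.0008
```

play_rows --increments '[[[255, 0.1, 0, 0, 0], [255, 0, 0, 0, 0], [255, 0, 0, 0, 0]]]'

```text
time_s: 6.22
ee_pos: [0.4045, 0.1289, 0.0062]
eef_rot: [0.163, 1.571, 0.084]
force: [-5.4, -1.6, 16.5]
grip_width: 0.0004
```

play_rows --increments '[[[255, -0.03, 0, 0, 0], [255, 0, 0, 0.3, 0], [255, 0, -0.1, 0.5, 0], [255, 0, -0.1, 0.7, 0], [255, 0, -0.1, 0.7, 0], [255, 0, 0, 0.6, 0], [255, 0, 0, 0.2, 0], [255, 0, 0, 0, 0]]]'

```text
time_s: 6.88
ee_pos: [0.4348, 0.1235, 0.0063]
eef_rot: [0.296, 1.57, 0.217]
force: [0.3, -1.0, 6.3]
grip_width: 0.0002
```

```bash
python3 -c "
from h import *
st(); snap('top','tp2.png'); crop('tp2.png',180,130,190,140,4,'tp2c.png')"
```

```text
t 6.88 pos [0.4348 0.1235 0.0063] toolz dir deg -4.53 F [ 0.29 -1.04  6.35] w 0.0002
[[ 0.0009  0.079   0.9969]
 [ 0.0002  0.9969 -0.079 ]
 [-1.      0.0003  0.0009]]
```

View pics/tp2c.png

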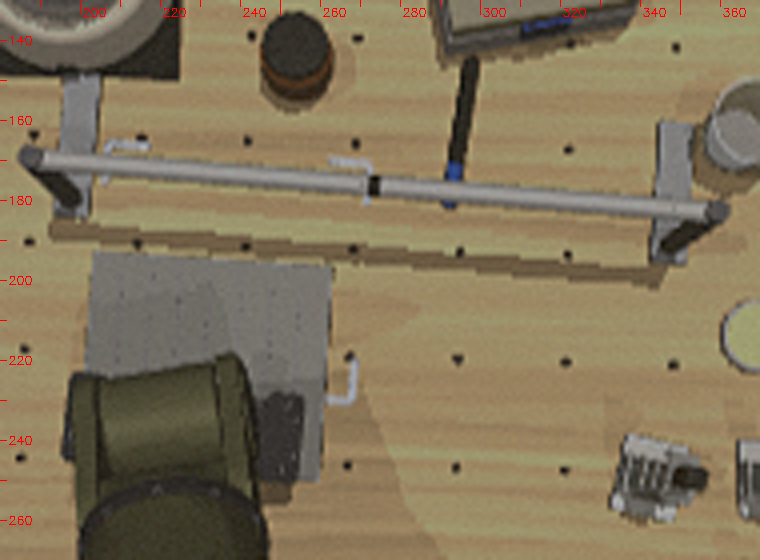

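play_rows --increments '[[[255, 0.02, 0, 0.4, 0], [255, 0, -0.1, 0.7, 0], [255, 0, -0.1, 0.9, 0], [255, 0, -0.1, 0.9, 0], [255, 0, -0.1, 0.9, 0], [255, 0, -0.1, 0.9, 0], [255, 0, -0.1, 0.9, 0], [255, 0, -0.1, 0.9, 0], [255, 0, 0, 0.8, 0], [255, 0, 0, 0.6, 0], [255, 0, 0, 0.2, 0], [255, 0, 0, 0, 0]]]'

```text
time_s: 7.93
ee_pos: [0.5151, 0.1102, 0.0063]
eef_rot: [0.236, 1.57, 0.157]
force: [-0.1, -0.9, 8.2]
grip_width: 0.0009
```

```bash
python3 -c "
from h import *
st(); snap('top','tp3.png'); crop('tp3.png',180,130,190,140,4,'tp3c.png')
snap('wrist','w3.png')"
```

```text
t 7.93 pos [0.5151 0.1102 0.0063] toolz dir deg -4.53 F [-0.05 -0.92  8.21] w 0.0009
[[ 0.0012  0.079   0.9969]
 [ 0.0002  0.9969 -0.079 ]
 [-1.      0.0003  0.0012]]
```

View pics/tp3c.png

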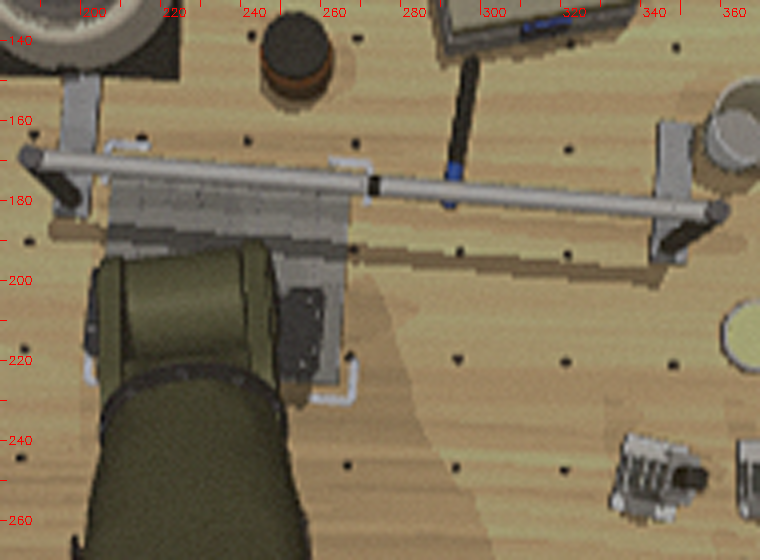

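View pics/w3.png

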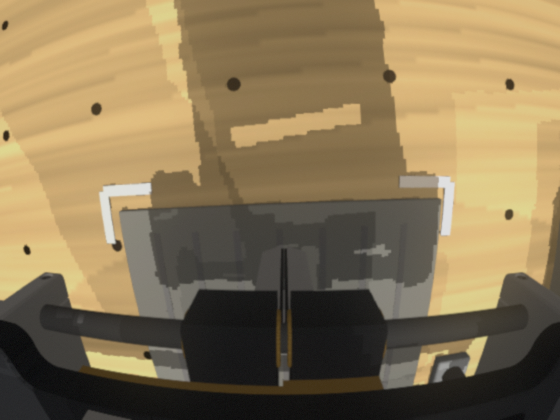

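```bash
python3 -c "
from h import *
R,t=Rt()
crop('w3.png',90,160,400,100,2,'w3c.png')
for p in [(122,211),(440,199)]: print(wonz(p,R,t,.006))
for p in [(112,194),(443,186),(102,188),(452,178)]: print(wonz(p,R,t,0))
"
```

```text
[0.4743 0.0137 0.006 ]
[0.4822 0.2076 0.006 ]
[0.4639 0.005  0.    ]
[0.4754 0.2127 0.    ]
[ 0.4592 -0.002   0.    ]
[0.4706 0.2192 0.    ]
```

View pics/w3c.png

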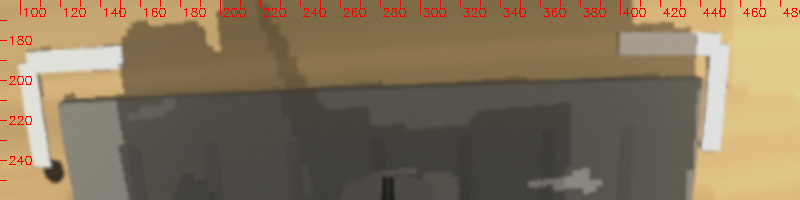

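play_rows --increments '[[[255, -0.5, 0, 0, 0], [255, -2, 0, 0, 0], [255, -4, 0, 0, 0], [0, -4, 0, 0, 0], [0, -4, 0, 0, 0], [0, -4, 0, 0, 0], [0, -4, 0, 0, 0], [0, -4, 0, 0, 0], [0, -4, 0, 0, 0], [0, 0, 0, 0, 7], [0, 0, 0, 0, 0]]]'

```text
time_s: 8.95
ee_pos: [0.5145, 0.1102, 0.3126]
eef_rot: [0.36, 1.567, 0.153]
force: [-0.2, 0.0, -0.7]
grip_width: 0.0506
```

```bash
python3 -c "
from h import *
st();go(.403,-.2515,.3); snap('wrist','w4.png')"
```

```text
t 8.95 pos [0.5145 0.1102 0.3126] toolz dir deg -11.86 F [-0.24  0.   -0.66] w 0.0506
[[ 0.0036  0.2056  0.9786]
 [ 0.0005  0.9786 -0.2056]
 [-1.      0.0013  0.0034]]
tool shift cm [  1.1984 -37.6909  -3.4842]
```

View pics/w4.png

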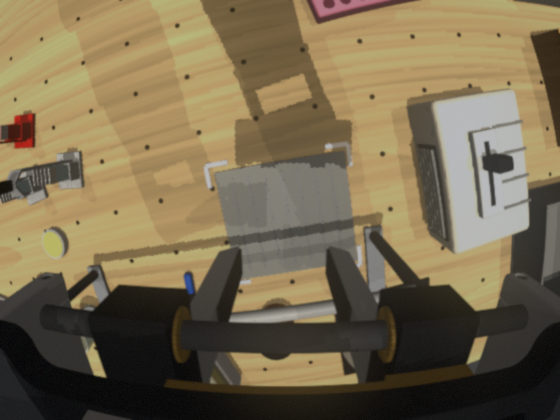

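The plate lies inside the four corner marks (centre about (285,215)). Next I'll go over the left carrier.

play_rows --increments '[[[0, 0, -3.7, -0.4, 0], [0, 0, -3.7, -0.4, 0], [0, 0, -3.7, -0.4, 0], [0, 0, -3.7, -0.4, 0], [0, 0, -3.7, -0.4, 0], [0, 0, -3.7, -0.4, 0], [0, 0, -3.7, -0.4, 0], [0, 0, -3.7, -0.4, 0], [0, 0, -3.7, -0.3, 0], [0, 0, -3.7, -0.3, 0], [0, 0, -0.7, 0, 0], [0, 0, 0, 0, 0]]]'

```text
time_s: 10.0
ee_pos: [0.4006, -0.2531, 0.3088]
eef_rot: [2.726, 1.567, 2.525]
force: [0.9, 0.3, -0.2]
grip_width: 0.094
```

```bash
python3 -c "
from h import *
st();go(.403,-.2515,.173);R,t=Rt(); snap('wrist','w5.png');print(wproj([.403,-.2515,.211],R,t))
crop('w5.png',180,120,200,150,4,'w5c.png')"
```

```text
t 10.0 pos [ 0.4006 -0.2531  0.3088] toolz dir deg -11.52 F [ 0.92  0.34 -0.17] w 0.094
[[-0.0027  0.1998  0.9798]
 [ 0.0019  0.9798 -0.1998]
 [-1.      0.0013 -0.003 ]]
tool shift cm [13.5788  0.1833  0.2409]
[286.1949 223.9918]
```

View pics/w5c.png

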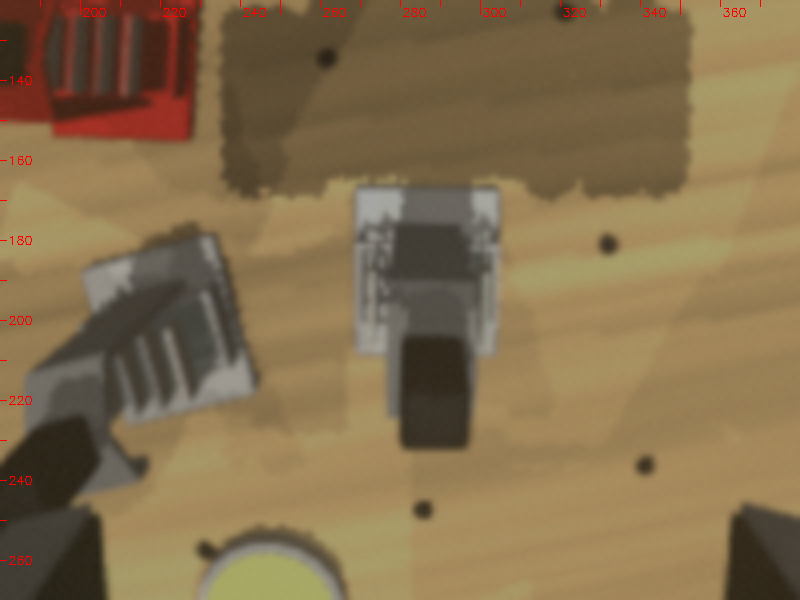

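play_rows --increments '[[[0, 2, 0.4, 0.2, 0], [0, 3, 0, 0, 0], [0, 3, 0, 0, 0], [0, 2.5, 0, 0, 0], [0, 2, 0, 0, 0], [0, 1, 0, 0, 0], [0, 0, 0, 0, 0], [0, 0, 0, 0, 0]]]'

```text
time_s: 10.72
ee_pos: [0.4049, -0.2475, 0.176]
eef_rot: [2.13, 1.571, 1.931]
force: [-0.5, 0.2, 1.0]
grip_width: 0.0942
```

```bash
python3 -c "
from h import *
st();R,t=Rt(); snap('wrist','w6.png');snap('scene','s6.png');crop('s6.png',220,60,160,140,4,'s6c.png')"
```

```text
t 10.72 pos [ 0.4049 -0.2475  0.176 ] toolz dir deg -11.43 F [-0.51  0.17  1.02] w 0.0942
[[-0.0001  0.1981  0.9802]
 [ 0.0002  0.9802 -0.1981]
 [-1.      0.0001 -0.0001]]
```

View pics/w6.png

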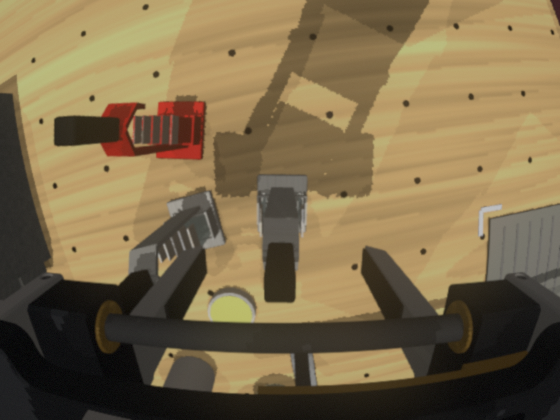

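View pics/s6c.png

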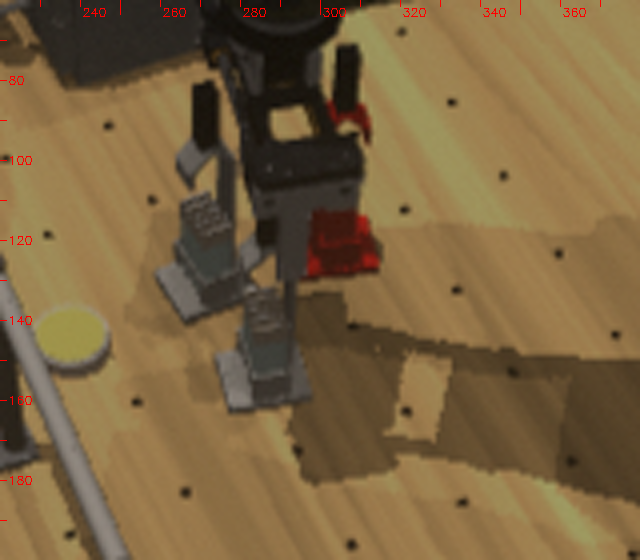

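play_rows --increments '[[[255, 0, 0, 0, 0], [255, 0, 0, 0, 0], [255, 0, 0, 0, 0], [255, 0, 0, 0, 0], [255, 0, 0, 0, 0], [255, 0, 0, 0, 0], [255, 0, 0, 0, 0], [255, 0, 0, 0, 0], [255, 0, 0, 0, 0], [255, 0, 0, 0, 0]]]' --newtons 25

```text
time_s: 11.65
ee_pos: [0.4044, -0.2482, 0.1755]
eef_rot: [3.009, 1.571, 2.808]
force: [-0.5, -0.8, -0.0]
grip_width: 0.0305
```

play_rows --increments '[[[255, -0.5, 0, 0, 0], [255, -1, 0, 0, 0], [255, -1.5, 0, 0, 0], [255, -2, 0, 0, 0], [255, -2, 0, 0, 0], [255, -1.5, 0, 0, 0], [255, -0.8, 0, 0, 0], [255, 0, 0, 0, 0]]]'

```text
time_s: 12.32
ee_pos: [0.4048, -0.2484, 0.2704]
eef_rot: [-0.43, 1.568, -0.631]
force: [0.4, 0.1, -3.0]
grip_width: 0.0155
```

```bash
python3 -c "
from h import *
st();snap('wrist','w7.png')
u=np.array([.055,.998])  # guess
print(ctrl.get_obs()['qpos'])"
```

```text
t 12.32 pos [ 0.4048 -0.2484  0.2704] toolz dir deg -11.52 F [ 0.36  0.11 -2.96] w 0.0155
[[ 0.0023  0.1998  0.9798]
 [-0.0017  0.9798 -0.1998]
 [-1.     -0.0012  0.0026]]
[-0.6275  0.0846  1.6293  0.      1.4268 -1.9971]
```

View pics/w7.png

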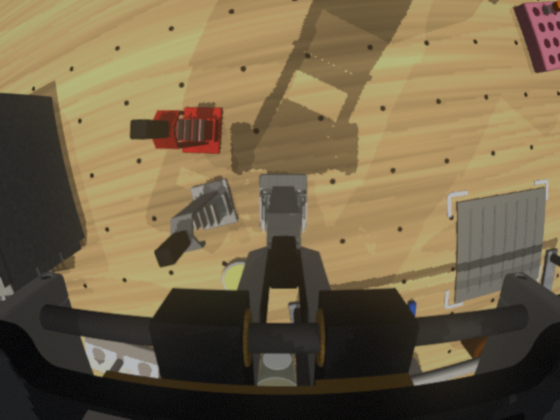

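```bash
python3 -c "
from h import *
snap('scene','s7.png');crop('s7.png',220,40,160,140,4,'s7c.png')
crop('w7.png',220,150,130,110,6,'w7c.png');crop('w6.png',220,160,130,110,6,'w6c.png')"
```

```text
(no output)
```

View pics/s7c.png

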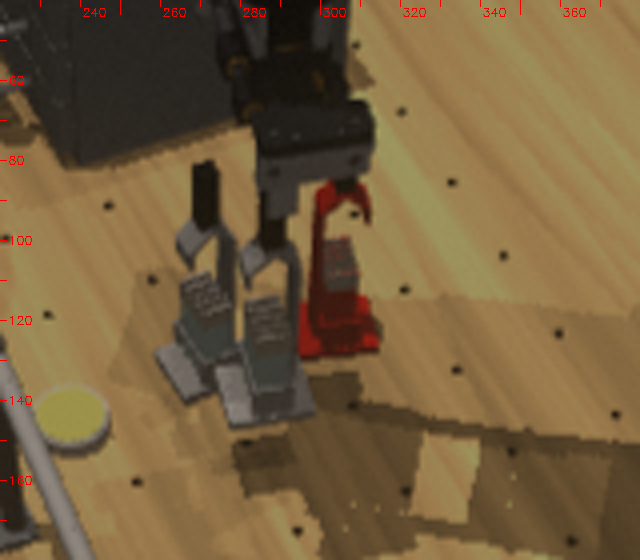

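View pics/w7c.png

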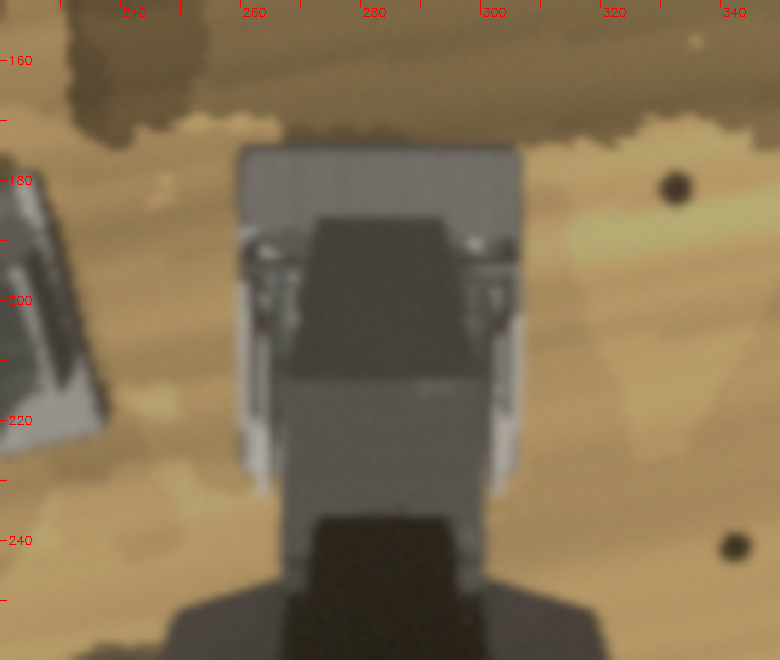

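View pics/w6c.png

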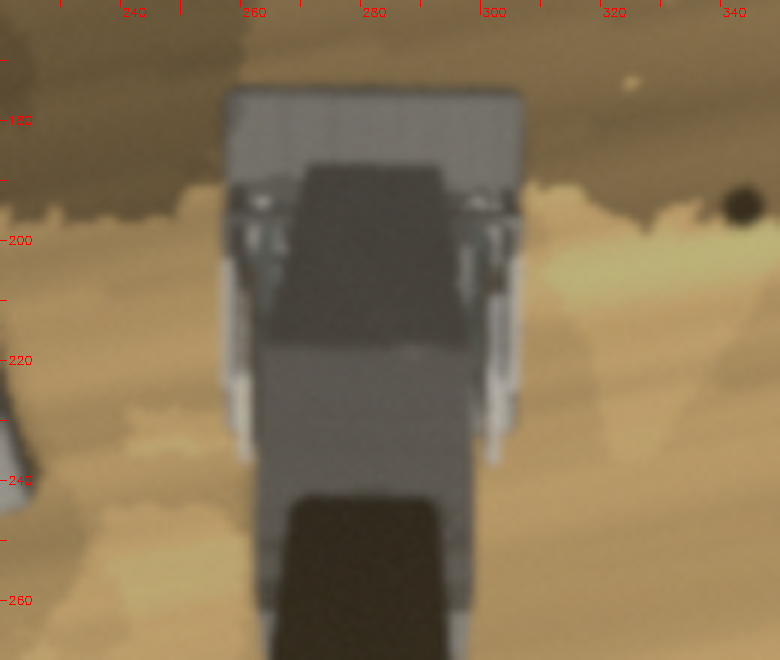

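play_rows --increments '[[[255, 1.5, 0, 0, 0], [255, 2, 0, 0, 0], [255, 2, 0, 0, 0], [255, 1.5, 0, 0, 0], [255, 0.5, 0, 0, 0], [255, 0.2, 0, 0, 0], [255, 0, 0, 0, 0], [255, 0, 0, 0, 0]]]'

```text
time_s: 13.08
ee_pos: [0.4046, -0.2484, 0.1922]
eef_rot: [-0.628, 1.57, -0.83]
force: [-2.9, -0.1, 10.5]
grip_width: 0.0153
```

play_rows --increments '[[[255, 0.2, 0, 0, 0], [255, 0, 0, 0, 0], [255, 0, 0, 0, 0]]]'

```text
time_s: 13.33
ee_pos: [0.4053, -0.2487, 0.1919]
eef_rot: [-0.396, 1.567, -0.597]
force: [-3.9, 2.9, 25.3]
grip_width: 0.0158
```

play_rows --increments '[[[100, -0.2, 0, 0, 0], [100, 0, 0, 0, 0], [100, 0, 0, 0, 0], [100, 0, 0, 0, 0], [100, 0, 0, 0, 0], [100, 0.5, 0, 0, 0], [100, 0.6, 0, 0, 0], [100, 0.6, 0, 0, 0], [100, 0, 0, 0, 0], [255, 0, 0, 0, 0], [255, 0, 0, 0, 0], [255, 0, 0, 0, 0]]]'

```text
time_s: 14.33
ee_pos: [0.4046, -0.2482, 0.1748]
eef_rot: [-0.394, 1.57, -0.595]
force: [-0.1, -0.9, 0.3]
grip_width: 0.0402
```

play_rows --increments '[[[255, 0, 0, 0, 0], [255, 0, 0, 0, 0], [255, 0, 0, 0, 0], [255, 0, 0, 0, 0], [255, 0, 0, 0, 0], [255, 0, 0, 0, 0], [255, 0, 0, 0, 0], [255, 0, 0, 0, 0]]]'

```text
time_s: 15.0
ee_pos: [0.4045, -0.2482, 0.1746]
eef_rot: [-0.522, 1.571, -0.724]
force: [0.6, -0.2, 0.5]
grip_width: 0.016
```

play_rows --increments '[[[255, -0.5, 0, 0, 0], [255, -1.5, 0, 0, 0], [255, -2, 0, 0, 0], [255, -2, 0, 0, 0], [255, -2, 0, 0, 0], [255, -1.3, 0, 0, 0], [255, 0, 0, 0, -3], [255, 0, 0, 0, -3], [255, 0, 0, 0, -2.4], [255, 0, 0, 0, 0], [255, 0, 0, 0, 0]]]'

```text
time_s: 15.92
ee_pos: [0.4044, -0.2481, 0.2675]
eef_rot: [2.521, 1.57, 2.465]
force: [-0.3, 0.2, -2.0]
grip_width: 0.0158
```

```bash
python3 -c "
from h import *
st();go(.545,-.083,.268);print(ctrl.get_obs()['qpos'])"
```

```text
t 15.92 pos [ 0.4044 -0.2481  0.2675] toolz dir deg -3.2 F [-0.31  0.17 -2.04] w 0.0158
[[-0.0003  0.0558  0.9984]
 [ 0.0003  0.9984 -0.0558]
 [-1.      0.0002 -0.0003]]
tool shift cm [-0.0461 17.2645 13.1195]
[-0.6275  0.0858  1.6313  0.      1.425  -2.1424]
```

play_rows --increments '[[[255, 0, 0.8, 0.6, 0], [255, 0, 1.6, 1.2, 0], [255, 0, 2, 1.5, 0], [255, 0, 2, 1.5, 0], [255, 0, 2, 1.5, 0], [255, 0, 2, 1.5, 0], [255, 0, 2, 1.5, 0], [255, 0, 2, 1.5, 0], [255, 0, 1.6, 1.2, 0], [255, 0, 0.9, 0.8, 0], [255, 0, 0.3, 0.3, 0], [255, 0, 0, 0, 0]]]'

```text
time_s: 16.92
ee_pos: [0.5449, -0.0831, 0.2672]
eef_rot: [3.078, 1.57, 3.024]
force: [-0.1, -0.5, -3.0]
grip_width: 0.0157
```

```bash
python3 -c "
from h import *
st();snap('wrist','w8.png');snap('scene','s8.png');crop('s8.png',190,100,140,150,4,'s8c.png');snap('top','t8.png');crop('t8.png',240,130,140,140,4,'t8c.png')"
```

```text
t 16.92 pos [ 0.5449 -0.0831  0.2672] toolz dir deg -3.1 F [-0.12 -0.45 -3.01] w 0.0157
[[-0.0006  0.0541  0.9985]
 [ 0.0001  0.9985 -0.0541]
 [-1.      0.     -0.0006]]
```

View pics/w8.png

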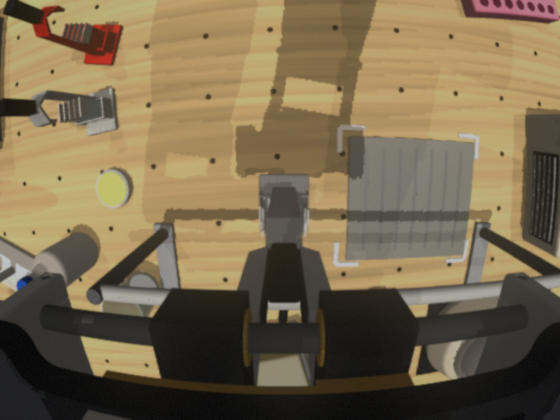

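View pics/s8c.png

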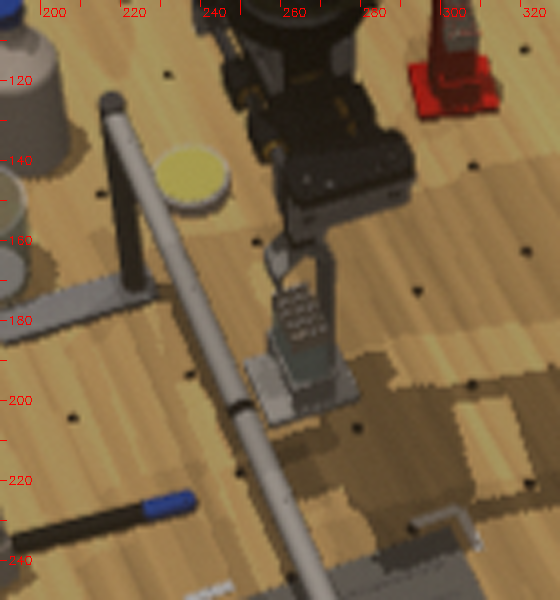

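View pics/t8c.png

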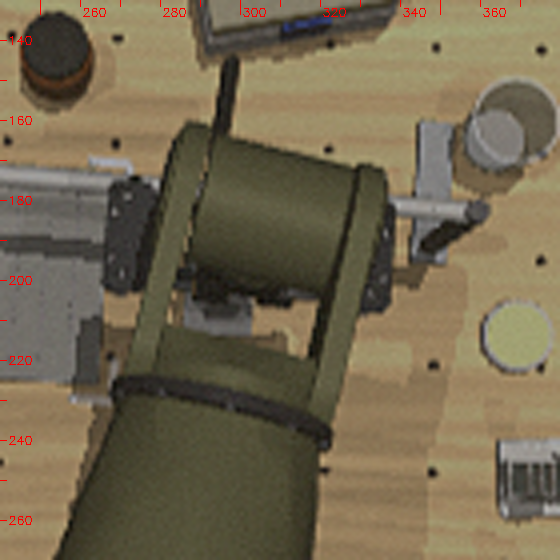

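```bash
python3 -c "
from h import *
crop('w8.png',80,270,90,50,8,'w8l.png');crop('w8.png',400,270,110,50,7,'w8r.png')"
```

```text
(no output)
```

View pics/w8l.png

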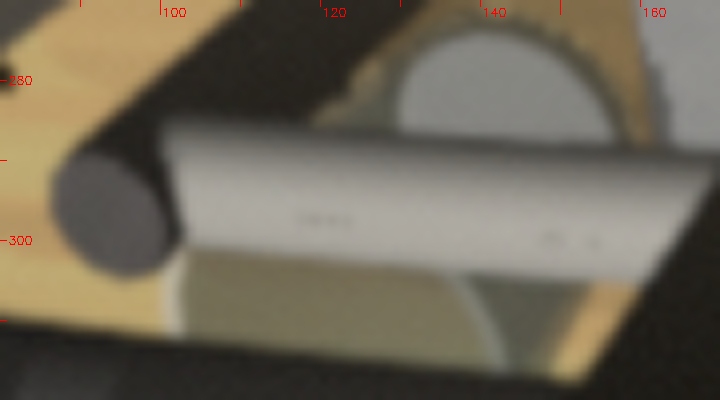

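View pics/w8r.png

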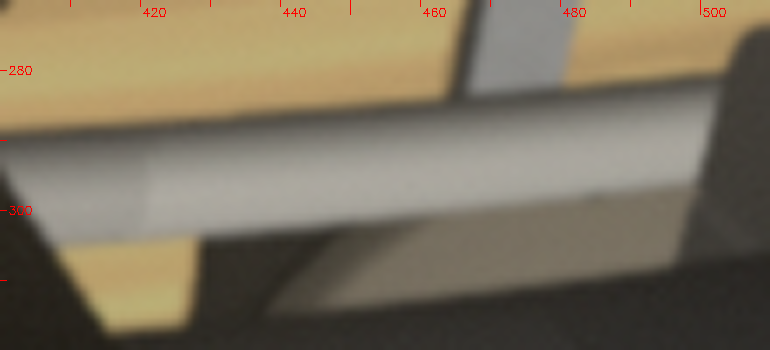

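```bash
python3 -c "
from h import *
R,t=Rt()
P=[wonz(p,R,t,.2) for p in [(110,293.8),(150,296.7),(420,295.8),(490,290)]]
print(P, wonz((93.5,297),R,t,.212))
A=np.array(P);k=np.polyfit(A[:,1],A[:,0],1);print(k,'x at y=-.083',np.polyval(k,-.083),'top-derived at y:',.6092+.054*(-.083+.0067))
"
```

```text
[array([ 0.5982, -0.2522,  0.2   ]), array([ 0.6002, -0.2089,  0.2   ]), array([0.6129, 0.0359, 0.2   ]), array([0.618 , 0.1163, 0.2   ])] [ 0.596  -0.2641  0.212 ]
[0.0533 0.6114] x at y=-.083 0.6070217876206903 top-derived at y: 0.6050798
```

```bash
python3 -c "
from h import *
R,t=Rt()
crop('w8.png',230,160,110,90,7,'w8c.png')
for p in [(260,175),(309,175)]: print(R.T@(wonz(p,R,t,.0925+.01)-t))
go(.6065-.0,-.083,.2672)
"
```

```text
[ 0.1651 -0.0252 -0.0329]
[ 0.1651  0.0268 -0.0329]
tool shift cm [0.043  0.4739 6.2118]
```

View pics/w8c.png

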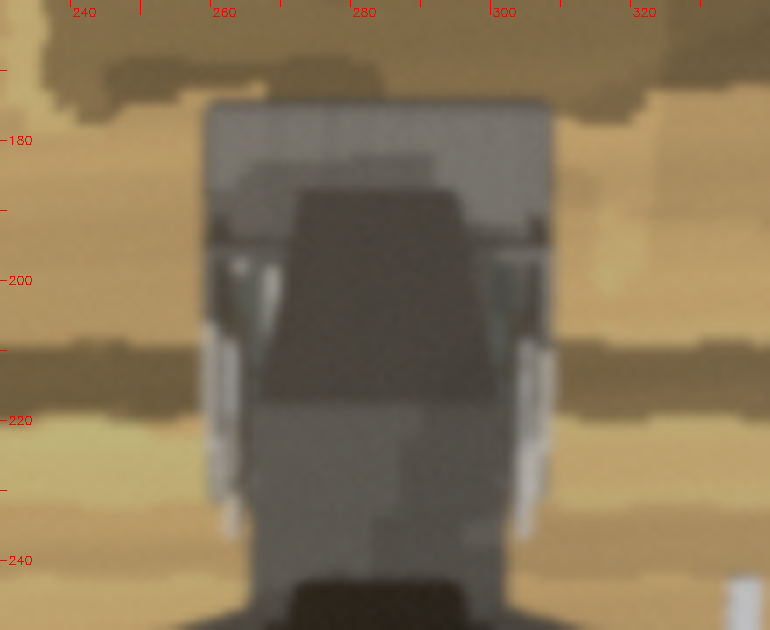

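play_rows --increments '[[[255, 0, 0, 0.4, 0], [255, 0, 0, 0.7, 0], [255, 0, 0, 0.9, 0], [255, 0, 0, 1, 0], [255, 0, 0, 1, 0], [255, 0, 0, 1, 0], [255, 0, 0, 0.8, 0], [255, 0, 0, 0.5, 0], [255, 0, 0, 0, 0], [255, 0, 0, 0, 0]]]'

```text
time_s: 17.9
ee_pos: [0.6075, -0.0872, 0.2673]
eef_rot: [3.036, 1.57, 2.981]
force: [0.5, 0.7, -2.1]
grip_width: 0.0159
```

```bash
python3 -c "
from h import *
st();snap('wrist','w9.png');snap('scene','s9.png');crop('s9.png',190,100,140,150,4,'s9c.png')"
```

```text
t 17.9 pos [ 0.6075 -0.0872  0.2673] toolz dir deg -3.14 F [ 0.49  0.66 -2.14] w 0.0159
[[-0.0005  0.0548  0.9985]
 [ 0.0001  0.9985 -0.0548]
 [-1.      0.     -0.0005]]
```

View pics/s9c.png

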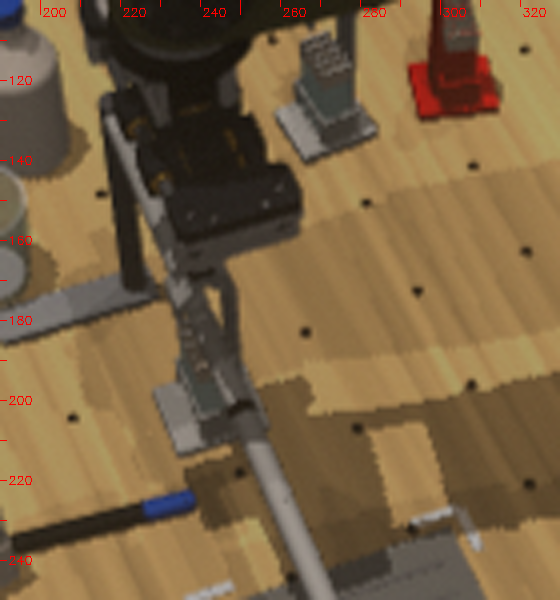

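play_rows --increments '[[[255, 0.6, 0, 0, 0], [255, 0.9, 0, 0, 0], [255, 0.9, 0, 0, 0], [255, 0.7, 0, 0, 0], [255, 0.4, 0, 0, 0], [255, 0, 0, 0, 0], [255, 0, 0, 0, 0]]]'

```text
time_s: 18.58
ee_pos: [0.6075, -0.087, 0.2325]
eef_rot: [2.978, 1.571, 2.923]
force: [0.6, -0.5, -1.7]
grip_width: 0.0158
```

play_rows --increments '[[[255, 0.15, 0, 0, 0], [255, 0.1, 0, 0, 0], [255, 0, 0, 0, 0], [255, 0, 0, 0, 0]]]'

```text
time_s: 18.92
ee_pos: [0.6076, -0.087, 0.2302]
eef_rot: [-0.165, 1.571, -0.22]
force: [0.3, 0.1, -1.7]
grip_width: 0.0159
```

play_rows --increments '[[[255, 0.1, 0, 0, 0], [255, 0, 0, 0, 0], [255, 0, 0, 0, 0]]]'

```text
time_s: 19.17
ee_pos: [0.6079, -0.087, 0.2296]
eef_rot: [-0.091, 1.569, -0.145]
force: [2.5, -0.6, 2.3]
grip_width: 0.0161
```

play_rows --increments '[[[255, 0.1, 0, 0, 0], [255, 0, 0, 0, 0], [255, 0, 0, 0, 0]]]'

```text
time_s: 19.42
ee_pos: [0.608, -0.0871, 0.2295]
eef_rot: [-0.145, 1.568, -0.199]
force: [0.1, 0.2, 9.6]
grip_width: 0.0161
```

play_rows --increments '[[[255, -0.1, 0, 0, 0], [120, 0, 0, 0, 0], [120, 0, 0, 0, 0], [120, 0, 0, 0, 0], [120, 0, 0, 0, 0], [120, 0, 0, 0, 0], [120, 0, 0, 0, 0], [120, -1, 0, 0, 0], [120, -2, 0, 0, 0], [120, -3, 0, 0, 0], [0, -3, 0, 0, 0], [0, 0, 0, 0, 0]]]'

```text
time_s: 20.42
ee_pos: [0.6085, -0.0872, 0.3263]
eef_rot: [-0.15, 1.562, -0.205]
force: [-0.5, -0.1, 0.7]
grip_width: 0.06
```

```bash
python3 -c "
from h import *
st();snap('wrist','w10.png');snap('scene','s10.png');crop('s10.png',190,100,140,150,4,'s10c.png');go(.405,-.3495,.31);print(ctrl.get_obs()['qpos'])"
```

```text
t 20.42 pos [ 0.6085 -0.0872  0.3263] toolz dir deg -3.12 F [-0.49 -0.07  0.68] w 0.06
[[ 0.0091  0.0545  0.9985]
 [-0.0019  0.9985 -0.0545]
 [-1.     -0.0014  0.0092]]
tool shift cm [  1.0103 -27.3133 -18.8162]
[-0.2019  0.3953  1.1324 -0.      1.6115 -1.7181]
```

View pics/s10c.png

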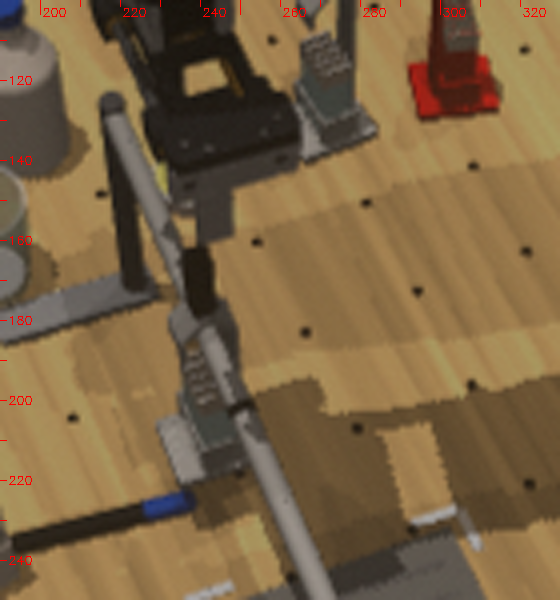

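View pics/w10.png

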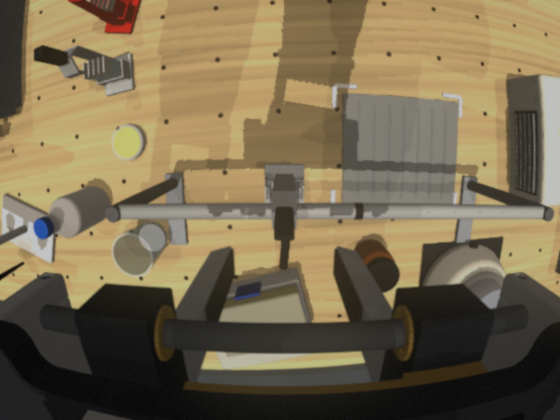

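Carrier 1 hangs on the rail at about (285,210), and the black mark is at (360,211).

```bash
python3 -c "
from h import *
R,t=Rt();print(wonz((360,211),R,t,.2),wonz((284,211),R,t,.2),wonz((113,213),R,t,.205),wonz((550,213),R,t,.205))"
```

```text
[ 0.6077 -0.0137  0.2   ] [ 0.6039 -0.0866  0.2   ] [ 0.5947 -0.2615  0.205 ] [0.6206 0.2349 0.205 ]
```

play_rows --increments '[[[0, 0, -1, -0.7, -1], [0, 0, -2, -1.4, -2], [0, 0, -3, -2, -2], [0, 0, -3, -2.1, 0], [0, 0, -3, -2.1, 0], [0, 0, -3, -2.1, 0], [0, 0, -3, -2.1, 0], [0, 0, -3, -2.1, 0], [0, 0, -3, -2.1, 0], [0, 0, -2.3, -1.5, 0], [0, 0, -1, -0.5, 0], [0, 0, 0, 0, 0]]]'

```text
time_s: 21.52
ee_pos: [0.4252, -0.3651, 0.318]
eef_rot: [2.403, 1.569, 2.433]
force: [0.1, 0.1, 0.6]
grip_width: 0.0939
```

```bash
python3 -c "
from h import *
st();go(.405,-.3495,.176);R,t=Rt(); snap('wrist','w11.png');print(wproj([.405,-.3495,.211],R,t),ctrl.get_obs()['qpos'])
crop('w11.png',180,120,200,150,4,'w11c.png')"
```

```text
t 21.52 pos [ 0.4252 -0.3651  0.318 ] toolz dir deg 1.71 F [0.09 0.06 0.55] w 0.0939
[[-0.0014 -0.0299  0.9996]
 [ 0.0012  0.9996  0.0299]
 [-1.      0.0012 -0.0013]]
tool shift cm [14.2012  1.601  -1.9488]
[301.5316 197.7201] [-0.7722  0.2672  1.305   0.0002  1.571  -2.3741]
```

View pics/w11c.png

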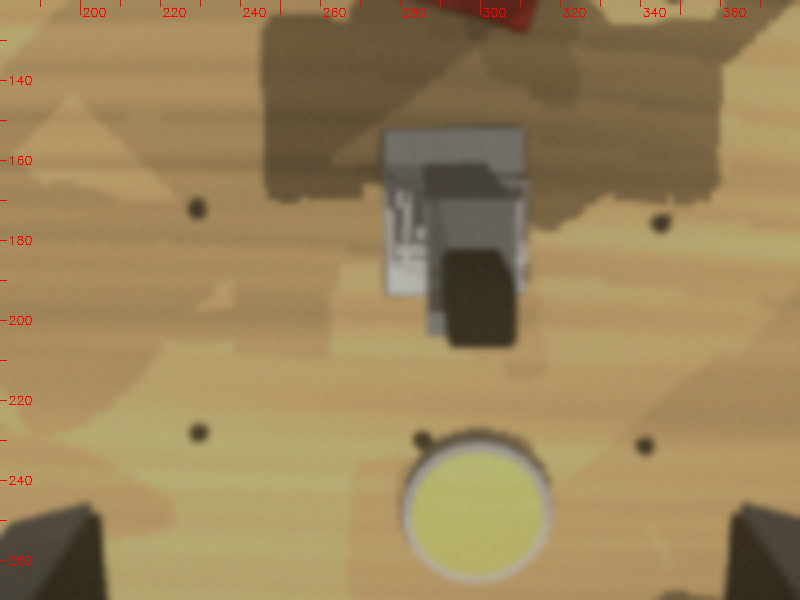

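play_rows --increments '[[[0, 1, 0.8, -1, 0], [0, 2.5, 0.7, -0.9, 0], [0, 3, 0, 0, 0], [0, 3, 0, 0, 0], [0, 2.5, 0, 0, 0], [0, 1.5, 0, 0, 0], [0, 0.8, 0, 0, 0], [0, 0, 0, 0, 0]]]'

```text
time_s: 22.23
ee_pos: [0.4072, -0.3477, 0.1745]
eef_rot: [2.265, 1.568, 2.3]
force: [-0.1, -0.6, 0.3]
grip_width: 0.0938
```

```bash
python3 -c "
from h import *
st();snap('wrist','w12.png')"
```

```text
t 22.23 pos [ 0.4072 -0.3477  0.1745] toolz dir deg 1.96 F [-0.08 -0.63  0.32] w 0.0938
[[-0.0019 -0.0342  0.9994]
 [ 0.0021  0.9994  0.0342]
 [-1.      0.0021 -0.0018]]
```

View pics/w12.png

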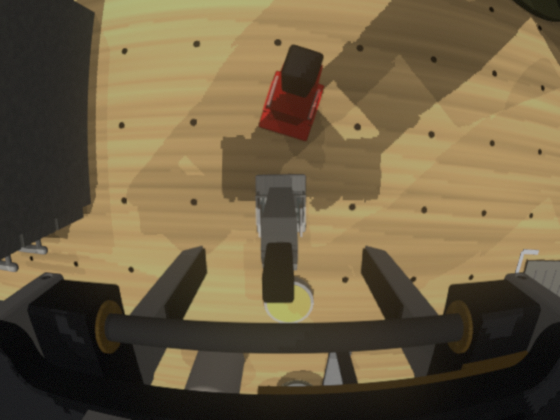

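play_rows --increments '[[[0, 0, -0.2, 0, 0], [255, 0, 0, 0, 0], [255, 0, 0, 0, 0], [255, 0, 0, 0, 0], [255, 0, 0, 0, 0], [255, 0, 0, 0, 0], [255, 0, 0, 0, 0], [255, 0, 0, 0, 0], [255, 0, 0, 0, 0], [255, 0, 0, 0, 0], [255, 0, 0, 0, 0], [255, 0, 0, 0, 0]]]'

```text
time_s: 23.28
ee_pos: [0.4068, -0.3513, 0.176]
eef_rot: [1.651, 1.571, 1.683]
force: [-0.3, 0.0, -0.5]
grip_width: 0.0243
```

play_rows --increments '[[[255, 0, 0, 0, 0], [255, 0, 0, 0, 0], [255, 0, 0, 0, 0], [255, 0, 0, 0, 0], [255, 0, 0, 0, 0], [255, 0, 0, 0, 0]]]'

```text
time_s: 23.78
ee_pos: [0.4068, -0.3512, 0.176]
eef_rot: [2.057, 1.571, 2.09]
force: [0.2, 1.6, -1.1]
grip_width: 0.0158
```

play_rows --increments '[[[255, -0.5, 0, 0, 0], [255, -1.5, 0, 0, 0], [255, -2, 0, 0, 0], [255, -2, 0, 0, 0], [255, -2, 0, 0, 0], [255, -1.2, 0, 0, 0], [255, 0, 0, 0, 2.5], [255, 0, 0, 0, 2.6], [255, 0, 0, 0, 0], [255, 0, 0, 0, 0]]]'

```text
time_s: 24.62
ee_pos: [0.4068, -0.3513, 0.2681]
eef_rot: [-3.054, 1.571, -3.109]
force: [0.6, -0.5, -1.6]
grip_width: 0.0161
```

```bash
python3 -c "
from h import *
st();go(.538,-.175,.268)"
```

```text
t 24.62 pos [ 0.4068 -0.3513  0.2681] toolz dir deg -3.15 F [ 0.55 -0.5  -1.58] w 0.0161
[[-0.0001  0.0549  0.9985]
 [-0.      0.9985 -0.0549]
 [-1.     -0.     -0.0001]]
tool shift cm [ 0.013  18.3245 12.1322]
```

play_rows --increments '[[[255, 0, 0.9, 0.3, 0], [255, 0, 1.8, 0.8, 0], [255, 0, 2.2, 1.2, 0], [255, 0, 2.2, 1.4, 0], [255, 0, 2.2, 1.5, 0], [255, 0, 2.2, 1.5, 0], [255, 0, 2.2, 1.5, 0], [255, 0, 1.8, 1.5, 0], [255, 0, 1.5, 1.3, 0], [255, 0, 0.9, 0.8, 0], [255, 0, 0.4, 0.3, 0], [255, 0, 0, 0, 0]]]'

```text
time_s: 25.62
ee_pos: [0.5382, -0.1747, 0.2678]
eef_rot: [2.849, 1.57, 2.794]
force: [0.0, -1.2, -1.9]
grip_width: 0.0156
```

```bash
python3 -c "
from h import *
st();snap('wrist','w13.png');go(.602,-.1785,.268)
R,t=Rt()
for p in [(260,175),(309,175)]: print(R.T@(wonz(p,R,t,.0925+.01)-t))"
```

```text
t 25.62 pos [ 0.5382 -0.1747  0.2678] toolz dir deg -3.14 F [ 0.03 -1.23 -1.94] w 0.0156
[[-0.0005  0.0547  0.9985]
 [ 0.0002  0.9985 -0.0547]
 [-1.      0.0001 -0.0005]]
tool shift cm [-0.0141  0.0542  6.4334]
[ 0.1654 -0.0253 -0.0328]
[ 0.1654  0.0268 -0.0328]
```

View pics/w13.png

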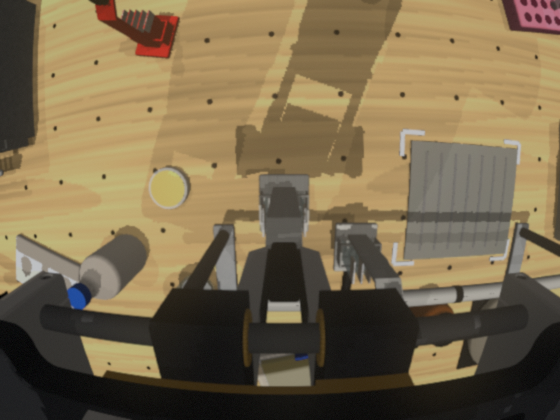

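play_rows --increments '[[[255, 0, 0, 0.4, 0], [255, 0, 0, 0.7, 0], [255, 0, 0, 0.9, 0], [255, 0, 0, 1, 0], [255, 0, 0, 1, 0], [255, 0, 0, 1, 0], [255, 0, 0, 0.9, 0], [255, 0, 0, 0.5, 0], [255, 0, 0, 0.1, 0], [255, 0, 0, 0, 0], [255, 0, 0, 0, 0]]]'

```text
time_s: 26.58
ee_pos: [0.6026, -0.1793, 0.2681]
eef_rot: [-3.052, 1.571, -3.108]
force: [-0.7, 0.8, -1.2]
grip_width: 0.0159
```

play_rows --increments '[[[255, 0.6, 0, 0, 0], [255, 0.9, 0, 0, 0], [255, 0.9, 0, 0, 0], [255, 0.7, 0, 0, 0], [255, 0.4, 0, 0, 0], [255, 0, 0, 0, 0], [255, 0, 0, 0, 0]]]'

```text
time_s: 27.17
ee_pos: [0.6028, -0.1791, 0.233]
eef_rot: [2.933, 1.571, 2.877]
force: [0.2, -0.7, -1.4]
grip_width: 0.0159
```

play_rows --increments '[[[255, 0.15, 0, 0, 0], [255, 0.1, 0, 0, 0], [255, 0, 0, 0, 0], [255, 0, 0, 0, 0]]]'

```text
time_s: 27.5
ee_pos: [0.603, -0.1791, 0.2309]
eef_rot: [-0.263, 1.57, -0.319]
force: [0.1, -0.2, 0.4]
grip_width: 0.0158
```

play_rows --increments '[[[255, 0.05, 0, 0, 0], [120, 0, 0, 0, 0], [120, 0, 0, 0, 0], [120, 0, 0, 0, 0], [120, 0, 0, 0, 0], [120, 0, 0, 0, 0], [120, 0, 0, 0, 0], [120, -1, 0, 0, 0], [120, -2, 0, 0, 0], [120, -3, 0, 0, 0], [120, -2.5, 0, 0, 0], [120, 0, 0, 0, 0]]]'

```text
time_s: 28.5
ee_pos: [0.6037, -0.1794, 0.3216]
eef_rot: [-0.29, 1.562, -0.346]
force: [-0.0, -0.1, 0.7]
grip_width: 0.0498
```

```bash
python3 -c "
from h import *
st();snap('wrist','w14.png');snap('scene','s14.png');crop('s14.png',190,100,140,150,4,'s14c.png');go(.607,-.087,.31)"
```

```text
t 28.5 pos [ 0.6037 -0.1794  0.3216] toolz dir deg -3.23 F [-0.03 -0.05  0.69] w 0.0498
[[ 0.008   0.0563  0.9984]
 [-0.0029  0.9984 -0.0563]
 [-1.     -0.0024  0.0081]]
tool shift cm [ 0.6088  9.2188 -0.1197]
```

View pics/s14c.png

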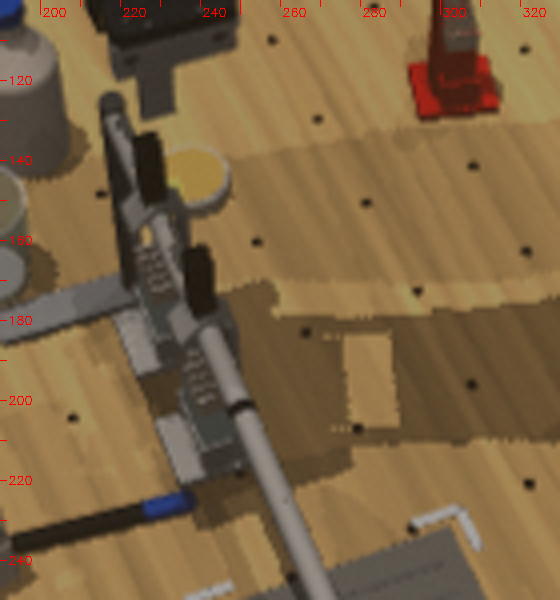

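View pics/w14.png

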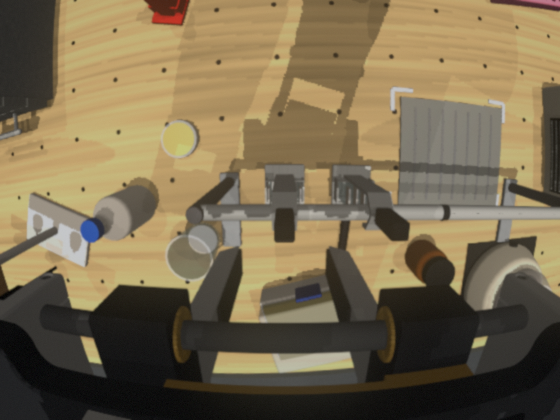

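play_rows --increments '[[[120, 0, 2, 0, 0], [120, 0, 3, 0, 0], [120, 0, 3, 0, 0], [120, 0, 1.2, 0, 0], [120, 1, 0, 0, 0], [120, 2, 0, 0, 0], [120, 2.5, 0, 0, 0], [120, 2, 0, 0, 0], [120, 1.2, 0, 0, 0], [120, 0.3, 0, 0, 0], [120, 0, 0, 0, 0]]]'

```text
time_s: 29.52
ee_pos: [0.6078, -0.0878, 0.2243]
eef_rot: [3.071, 1.569, 3.014]
force: [0.3, 0.1, -0.2]
grip_width: 0.0499
```

```bash
python3 -c "
from h import *
st();snap('wrist','w15.png');go(.608,-.087,.231)"
```

```text
t 29.52 pos [ 0.6078 -0.0878  0.2243] toolz dir deg -3.26 F [ 0.26  0.11 -0.21] w 0.0499
[[-0.0015  0.0568  0.9984]
 [ 0.0002  0.9984 -0.0568]
 [-1.      0.0001 -0.0015]]
tool shift cm [-0.5523  0.0729 -0.0194]
```

View pics/w15.png

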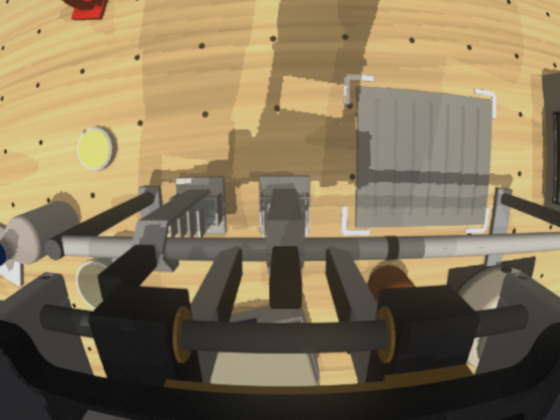

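play_rows --increments '[[[255, -0.6, 0.05, 0, 0], [255, 0, 0, 0, 0], [255, 0, 0, 0, 0], [255, 0, 0, 0, 0], [255, 0, 0, 0, 0], [255, 0, 0, 0, 0], [255, 0, 0, 0, 0], [255, 0, 0, 0, 0], [255, 0, 0, 0, 0], [255, 0, 0, 0, 0], [255, 0, 0, 0, 0], [255, 0, 0, 0, 0]]]' --newtons 20

```text
time_s: 30.57
ee_pos: [0.6081, -0.0868, 0.2312]
eef_rot: [-0.475, 1.571, -0.532]
force: [-0.1, -0.9, 2.3]
grip_width: 0.0158
```

play_rows --increments '[[[255, 0, 0.3, 0, 0], [255, 0, 0.6, 0, 0], [255, 0, 0.8, 0, 0], [255, 0, 0.8, 0, 0], [255, 0, 0.5, 0, 0], [255, 0, 0, 0, 0]]]'

```text
time_s: 31.07
ee_pos: [0.6098, -0.0554, 0.2311]
eef_rot: [1.612, 1.57, 1.557]
force: [-1.2, 2.8, 3.8]
grip_width: 0.0159
```

play_rows --increments '[[[255, 0, 0.5, 0, 0], [255, 0, 1, 0, 0], [255, 0, 1, 0, 0], [255, 0, 1, 0, 0], [255, 0, 1, 0, 0], [255, 0, 1, 0, 0], [255, 0, 1, 0, 0], [255, 0, 1, 0, 0], [255, 0, 1, 0, 0], [255, 0, 1, 0, 0], [255, 0, 0.5, 0, 0], [255, 0, 0, 0, 0]]]'

```text
time_s: 32.07
ee_pos: [0.6152, 0.0442, 0.2311]
eef_rot: [2.287, 1.57, 2.232]
force: [-2.9, 2.6, 4.5]
grip_width: 0.0158
```

play_rows --increments '[[[255, 0, 0.5, 0, 0], [255, 0, 1, 0, 0], [255, 0, 1, 0, 0], [255, 0, 1, 0, 0], [255, 0, 1, 0, 0], [255, 0, 1, 0, 0], [255, 0, 1, 0, 0], [255, 0, 1, 0, 0], [255, 0, 1, 0, 0], [255, 0, 1, 0, 0], [255, 0, 0.8, 0, 0], [255, 0, 0, 0, 0]]]'

```text
time_s: 33.07
ee_pos: [0.6208, 0.1471, 0.2311]
eef_rot: [2.679, 1.57, 2.623]
force: [-5.1, 1.8, 5.8]
grip_width: 0.0157
```

```bash
python3 -c "
from h import *
st();snap('wrist','w16.png')"
```

```text
t 33.07 pos [0.6208 0.1471 0.2311] toolz dir deg -3.18 F [-5.06  1.76  5.8 ] w 0.0157
[[-0.001   0.0555  0.9985]
 [ 0.0006  0.9985 -0.0555]
 [-1.      0.0005 -0.0011]]
```

View pics/w16.png

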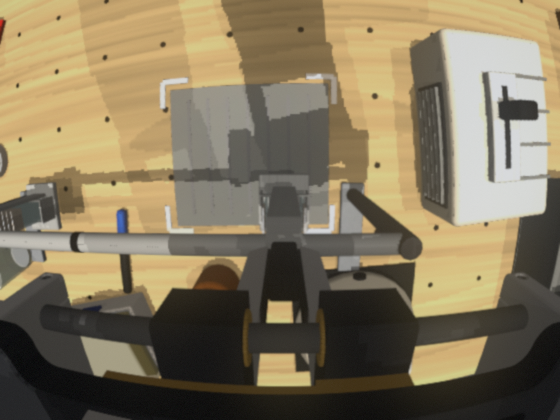

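play_rows --increments '[[[255, -0.03, 0, -0.1, 0], [255, 0, 0, 0, 0], [130, 0, 0, 0, 0], [130, 0, 0, 0, 0], [130, 0, 0, 0, 0], [130, 0, 0, 0, 0], [130, 0, 0, 0, 0], [130, 0, 0, 0, 0], [130, -0.5, 0, 0, 0], [130, -1.5, 0, 0, 0], [130, -3, 0, 0, 0], [130, -3, 0, 0, 0]]]'

```text
time_s: 34.12
ee_pos: [0.6198, 0.1459, 0.3121]
eef_rot: [-2.897, 1.569, -2.954]
force: [-0.3, -0.3, 0.4]
grip_width: 0.0466
```

```bash
python3 -c "
from h import *
st();snap('wrist','w17.png');go(.6032,-.1795,.31)"
```

```text
t 34.12 pos [0.6198 0.1459 0.3121] toolz dir deg -3.23 F [-0.34 -0.27  0.43] w 0.0466
[[-0.0016  0.0563  0.9984]
 [-0.0003  0.9984 -0.0563]
 [-1.     -0.0004 -0.0016]]
tool shift cm [  0.8998 -32.6052   0.068 ]
```

View pics/w17.png

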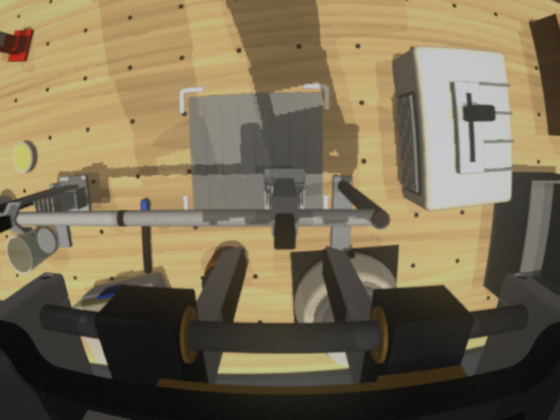

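Good. Now the second carrier.

play_rows --increments '[[[120, 0, -1.6, 0, 0], [120, 0, -3, 0, 0], [120, 0, -3.5, 0, 0], [120, 0, -3.5, 0, 0], [120, 0, -3.5, 0, 0], [120, 0, -3.5, 0, 0], [120, 0, -3.5, 0, 0], [120, 0, -3.5, 0, 0], [120, 0, -3.5, 0, 0], [120, 0, -2.5, 0, 0], [120, 0, -1, 0, 0], [120, 0, 0, 0, 0]]]'

```text
time_s: 35.17
ee_pos: [0.6011, -0.1818, 0.3105]
eef_rot: [3.022, 1.57, 2.963]
force: [-0.0, 0.2, -0.4]
grip_width: 0.0496
```

```bash
python3 -c "
from h import *
st();snap('wrist','w18.png');go(.6032,-.1792,.2315)"
```

```text
t 35.17 pos [ 0.6011 -0.1818  0.3105] toolz dir deg -3.39 F [-0.04  0.21 -0.44] w 0.0496
[[-0.0013  0.0592  0.9982]
 [ 0.0002  0.9982 -0.0592]
 [-1.      0.0002 -0.0013]]
tool shift cm [7.9237 0.0935 0.1744]
```

View pics/w18.png

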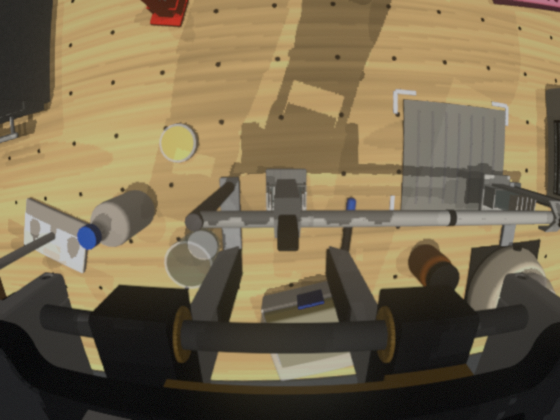

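play_rows --increments '[[[120, 1, 0.2, 0.1, 0], [120, 2, 0, 0, 0], [120, 2.4, 0, 0, 0], [120, 1.5, 0, 0, 0], [120, 1, 0, 0, 0], [255, 0, 0, 0, 0], [255, 0, 0, 0, 0], [255, 0, 0, 0, 0], [255, 0, 0, 0, 0], [255, 0, 0, 0, 0], [255, 0, 0, 0, 0], [255, 0, 0, 0, 0]]]'

```text
time_s: 36.22
ee_pos: [0.6031, -0.1778, 0.2331]
eef_rot: [-0.427, 1.569, -0.484]
force: [0.4, -1.2, 3.2]
grip_width: 0.016
```

play_rows --increments '[[[255, 0, 0, 0, 0], [255, 0, 0, 0, 0], [255, 0, 0, 0, 0], [255, 0, 0, 0, 0], [255, 0, 0, 0, 0]]]'

```text
time_s: 36.63
ee_pos: [0.6031, -0.1778, 0.2331]
eef_rot: [-0.416, 1.569, -0.472]
force: [-0.2, -0.6, 5.7]
grip_width: 0.0159
```

play_rows --increments '[[[255, 0, 0.4, 0, 0], [255, 0, 0.8, 0, 0], [255, 0, 1, 0, 0], [255, 0, 1, 0, 0], [255, 0, 1, 0, 0], [255, 0, 1, -0.02, 0], [255, 0, 1, 0, 0], [255, 0, 1, 0, 0], [255, 0, 1, -0.02, 0], [255, 0, 1, 0, 0], [255, 0, 1, 0, 0], [255, 0, 1, -0.02, 0]]]'

```text
time_s: 37.63
ee_pos: [0.6089, -0.0662, 0.2331]
eef_rot: [-0.81, 1.568, -0.867]
force: [1.1, -5.5, 4.0]
grip_width: 0.0162
```

play_rows --increments '[[[255, 0, 1, 0, 0], [255, 0, 1, 0, 0], [255, 0, 1, -0.02, 0], [255, 0, 1, 0, 0], [255, 0, 1, 0, 0], [255, 0, 1, -0.02, 0], [255, 0, 1, 0, 0], [255, 0, 1, 0, 0], [255, 0, 1, 0, 0], [255, 0, 1, 0, 0], [255, 0, 0.8, 0, 0], [255, 0, 0.5, 0, 0]]]'

```text
time_s: 38.63
ee_pos: [0.615, 0.0469, 0.2331]
eef_rot: [-0.708, 1.569, -0.764]
force: [0.6, -6.9, 5.5]
grip_width: 0.0156
```

```bash
python3 -c "
from h import *
st();snap('wrist','w19.png')"
```

```text
t 38.63 pos [0.615  0.0469 0.2331] toolz dir deg -3.24 F [ 0.6  -6.95  5.52] w 0.0156
[[ 0.0016  0.0565  0.9984]
 [-0.0015  0.9984 -0.0565]
 [-1.     -0.0014  0.0017]]
```

View pics/w19.png

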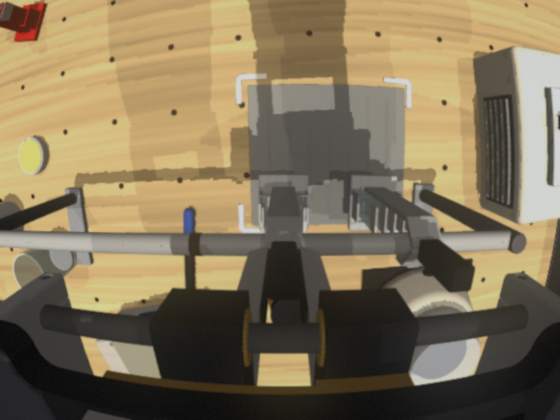

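play_rows --increments '[[[255, 0, 0, 0, 0], [255, 0, 0, 0, 0], [130, 0, 0, 0, 0], [130, 0, 0, 0, 0], [130, 0, 0, 0, 0], [130, 0, 0, 0, 0], [130, 0, 0, 0, 0], [130, 0, 0, 0, 0], [130, -0.5, 0, 0, 0], [130, -1.5, 0, 0, 0], [130, -3, 0, 0, 0], [130, -3, 0, 0, 0]]]'

```text
time_s: 39.68
ee_pos: [0.6142, 0.0471, 0.3131]
eef_rot: [-3.073, 1.569, -3.129]
force: [-0.2, -0.8, 0.0]
grip_width: 0.0457
```

```bash
python3 -c "
from h import *
st();snap('wrist','w20.png');snap('top','t20.png');crop('t20.png',100,120,190,140,4,'t20c.png');snap('scene','s20.png');crop('s20.png',200,150,230,270,2,'s20c.png');print(ctrl.get_obs()['qpos'])"
```

```text
t 39.68 pos [0.6142 0.0471 0.3131] toolz dir deg -3.22 F [-0.17 -0.76  0.  ] w 0.0457
[[-0.0017  0.0563  0.9984]
 [-0.      0.9984 -0.0563]
 [-1.     -0.0001 -0.0017]]
[ 0.0171  0.4021  1.1353 -0.      1.5997 -1.4974]
```

View pics/w20.png

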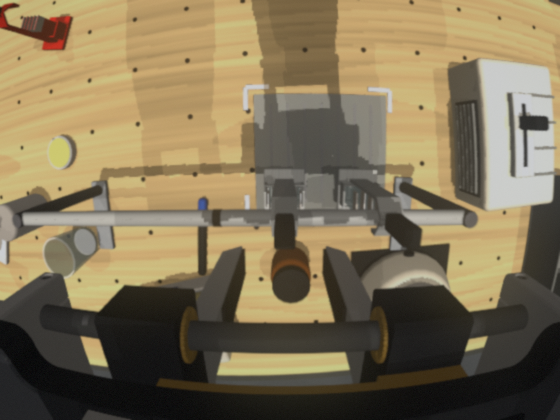

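View pics/t20c.png

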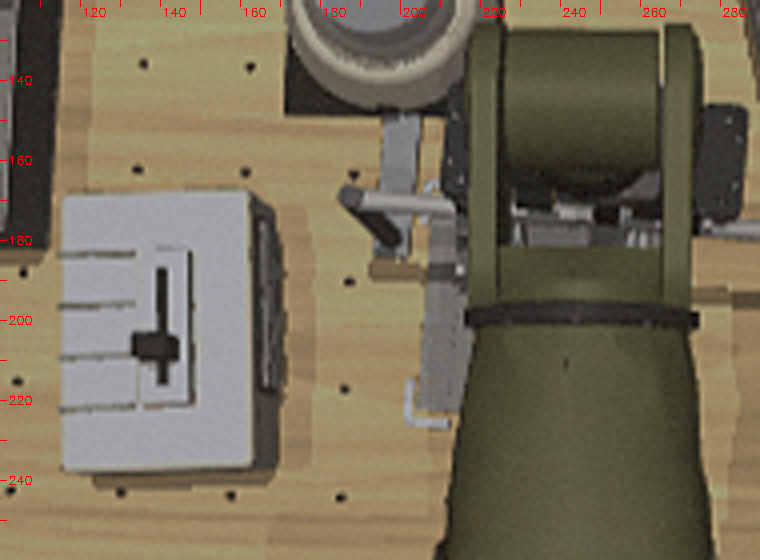

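View pics/s20c.png

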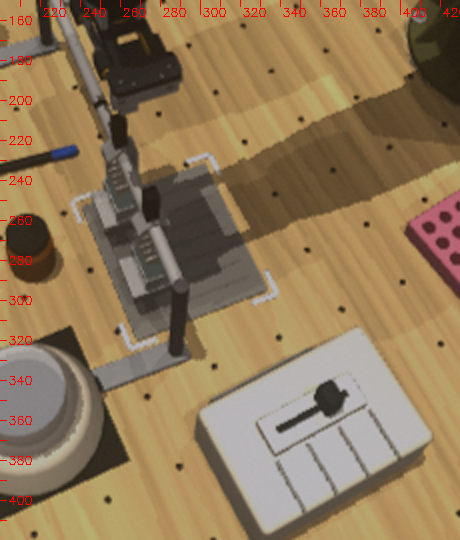

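```bash
python3 -c "
from h import *
print('top z.154',onz('top',(138.8,206.5),.154),'scene',onz('scene',(364.5,347),.154),tri((364.5,347),(138.8,206.5)))
print('slot',onz('top',(140.3,187),.105),onz('top',(140.3,216),.105))
print('edges',[onz('top',(100+X/4,120+Y/4),.1) for X,Y in [(62,195),(62,470),(250,190),(253,465)]])
R,t=Rt();print('wrist',wonz((534,123),R,t,.154))
"
```

```text
top z.154 [0.5156 0.3816 0.154 ] scene [0.524  0.3914 0.154 ] [0.5177 0.3872 0.1333]
slot [0.5804 0.3939 0.105 ] [0.4905 0.3895 0.105 ]
edges [array([0.6364, 0.4749, 0.1   ]), array([0.4228, 0.4634, 0.1   ]), array([0.6442, 0.3294, 0.1   ]), array([0.43  , 0.3175, 0.1   ])]
wrist [0.5213 0.3736 0.154 ]
```

```bash
python3 -c "
from h import *
go(.45,.385,.30)"
```

```text
tool shift cm [  1.4254  32.8029 -18.3929]
```

play_rows --increments '[[[130, -0.5, 1.5, -1, 0], [255, 0, 3, -1.7, 0], [255, 0, 3.2, -1.8, 0], [255, 0, 3.5, -1.8, 0], [255, 0, 3.5, -1.8, 0], [255, 0, 3.5, -1.8, 0], [255, 0, 3.5, -1.8, 0], [255, 0, 3.5, -1.8, 0], [255, 0, 3.5, -1.8, 0], [255, 0, 3.2, -1.7, 0], [255, 0, 1.5, -1, 0], [255, 0, 0, 0, -6]]]'

```text
time_s: 40.83
ee_pos: [0.4513, 0.3937, 0.3158]
eef_rot: [-2.784, 1.569, -2.734]
force: [0.3, -0.2, 0.4]
grip_width: 0.0003
```

```bash
python3 -c "
from h import *
st();snap('wrist','w21.png');R,t=Rt();print(wproj([.5165,.383,.154],R,t))"
```

```text
t 40.83 pos [0.4513 0.3937 0.3158] toolz dir deg 2.86 F [ 0.27 -0.23  0.38] w 0.0003
[[-0.0021 -0.05    0.9987]
 [-0.0009  0.9988  0.05  ]
 [-1.     -0.0008 -0.0021]]
[271.8974 261.3151]
```

View pics/w21.png

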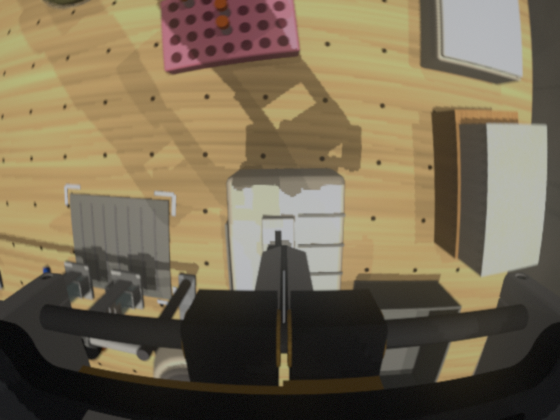

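```bash
python3 -c "
from h import *
R,t=Rt();print(wonz((278.5,232),R,t,.105),[wonz(p,R,t,.1) for p in [(230,178),(343,178)]]);go(.458,.383,.135)
print(proj('top',[.4905,.385,.105]))"
```

```text
[0.4965 0.3885 0.105 ] [array([0.4328, 0.3248, 0.1   ]), array([0.4239, 0.4636, 0.1   ])]
tool shift cm [18.0923 -0.9408  0.5464]
[141.7527 216.0254]
```

play_rows --increments '[[[255, 1, -0.3, 0.1, 0], [255, 3, -0.3, 0, 0], [255, 3.5, -0.2, 0, 0], [255, 3.5, 0, 0, 0], [255, 3.5, 0, 0, 0], [255, 2.5, 0, 0, 0], [255, 1.3, 0, 0, 0], [255, 0, 0, 0, 0], [255, 0, 0, 0, 0]]]'

```text
time_s: 41.63
ee_pos: [0.4551, 0.3818, 0.1337]
eef_rot: [-2.51, 1.569, -2.464]
force: [-0.1, 0.3, 0.1]
grip_width: 0.0007
```

```bash
python3 -c "
from h import *
st();snap('wrist','w22.png');snap('scene','s22.png');crop('s22.png',280,230,160,150,4,'s22c.png')"
```

```text
t 41.63 pos [0.4551 0.3818 0.1337] toolz dir deg 2.6 F [-0.08  0.29  0.1 ] w 0.0007
[[-0.0013 -0.0453  0.999 ]
 [-0.001   0.999   0.0453]
 [-1.     -0.001  -0.0013]]
```

View pics/s22c.png

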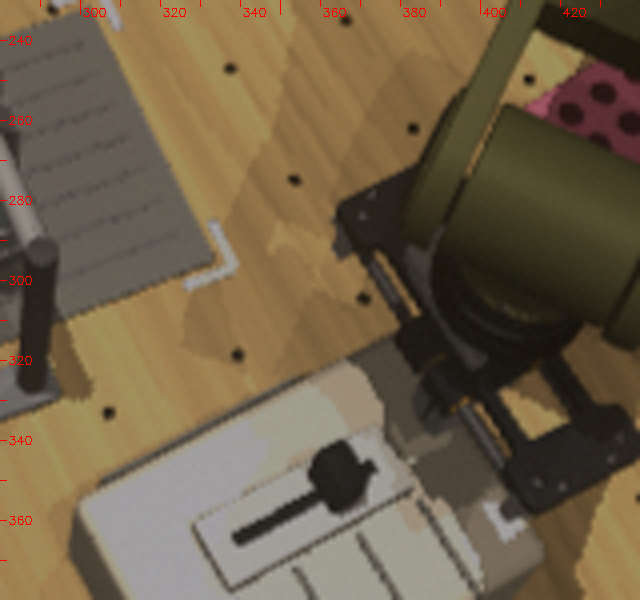

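View pics/w22.png

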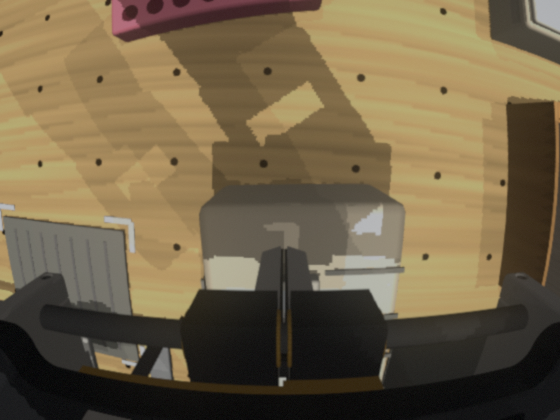

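play_rows --increments '[[[255, 0, 0.4, 0.8, 0], [255, 0, 0, 1, 0], [255, 0, 0, 1, 0], [255, 0, 0, 0.8, 0], [255, 0, 0, 0.6, 0], [255, 0, 0, 0.6, 0], [255, 0, 0, 0, 0]]]'

```text
time_s: 42.32
ee_pos: [0.5036, 0.389, 0.1346]
eef_rot: [0.677, 1.57, 0.725]
force: [0.2, -0.3, 0.2]
grip_width: -0.0002
```

play_rows --increments '[[[255, 0, 0, 0.6, 0], [255, 0, 0, 0.6, 0], [255, 0, 0, 0.6, 0], [255, 0, 0, 0.6, 0], [255, 0, 0, 0.6, 0], [255, 0, 0, 0, 0]]]'

```text
time_s: 42.82
ee_pos: [0.5338, 0.3904, 0.1341]
eef_rot: [0.004, 1.57, 0.052]
force: [0.1, -0.5, -0.1]
grip_width: 0.0005
```

```bash
python3 -c "
from h import *
snap('scene','s23.png');crop('s23.png',280,250,160,130,4,'s23c.png')"
```

```text
(no output)
```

View pics/s23c.png

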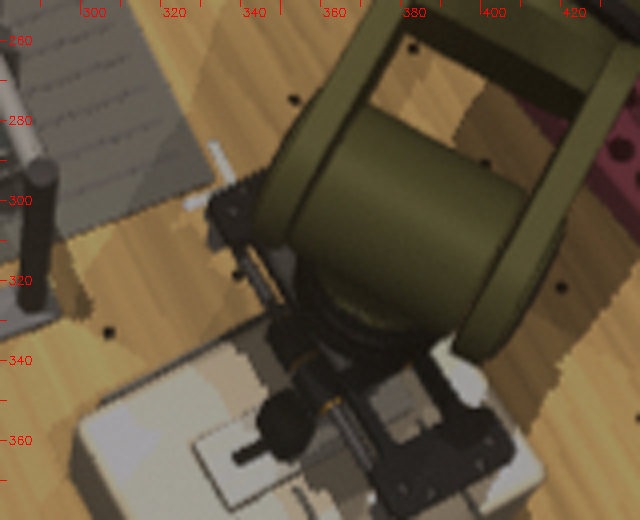

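play_rows --increments '[[[255, 0, 0, 0.5, 0], [255, 0, 0, 0.5, 0], [255, 0, 0, 0.4, 0], [255, 0, 0, 0.3, 0], [255, 0, 0, 0, 0]]]'

```text
time_s: 43.28
ee_pos: [0.5503, 0.3913, 0.1341]
eef_rot: [0.105, 1.571, 0.153]
force: [-0.1, 0.2, -0.0]
grip_width: 0.0005
```

play_rows --increments '[[[255, 0, 0, 0.2, 0], [255, 0, 0, 0.2, 0], [255, 0, 0, 0, 0]]]'

```text
time_s: 43.53
ee_pos: [0.5532, 0.3915, 0.1343]
eef_rot: [-2.911, 1.569, -2.863]
force: [-6.5, -0.3, 1.3]
grip_width: 0.0001
```

play_rows --increments '[[[255, 0, 0, 0.15, 0], [255, 0, 0, 0, 0], [255, 0, 0, 0, 0]]]'

```text
time_s: 43.78
ee_pos: [0.5535, 0.3916, 0.1343]
eef_rot: [-2.87, 1.566, -2.821]
force: [-16.5, -3.4, 4.4]
grip_width: 0.0004
```

```bash
python3 -c "
from h import *
st();snap('scene','s24.png');crop('s24.png',280,250,160,130,4,'s24c.png')"
```

```text
t 43.78 pos [0.5535 0.3916 0.1343] toolz dir deg 2.81 F [-16.55  -3.37   4.44] w 0.0004
[[-0.0043 -0.0491  0.9988]
 [-0.0014  0.9988  0.0491]
 [-1.     -0.0012 -0.0044]]
```

View pics/s24c.png

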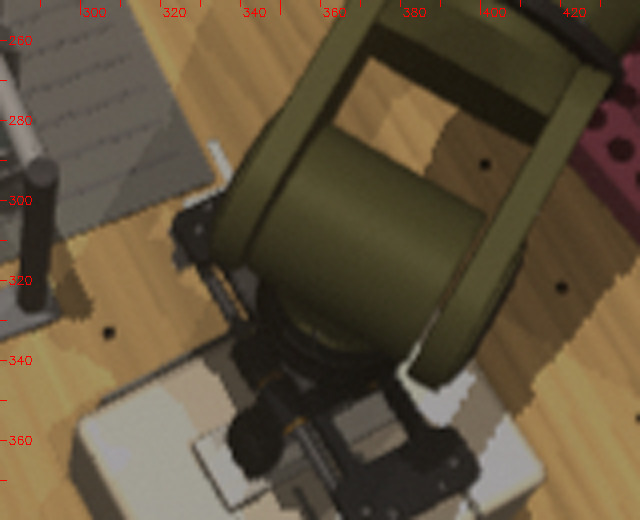

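Hard stop reached (16 N) and the slot is fully covered. Backing off, rising and checking everything.

play_rows --increments '[[[255, 0, 0, -0.5, 0], [255, 0, 0, -1, 0], [255, 0, 0, -2, 0], [255, -1, 0, -2, 0], [255, -3, 0, -3, 0], [255, -3, 0, -3, 0], [255, -3, 0, -3, 0], [255, -3, 0, 0, 0], [255, -3, 0, 0, 0], [255, 0, 0, 0, 0], [255, 0, 0, 0, 0], [255, 0, 0, 0, 0]]]'

```text
time_s: 44.83
ee_pos: [0.4121, 0.3845, 0.292]
eef_rot: [-2.108, 1.57, -2.06]
force: [0.1, 0.9, -0.4]
grip_width: 0.0002
```

```bash
python3 -c "
from h import *
st();snap('wrist','w25.png');snap('scene','s25.png');snap('top','t25.png');crop('t25.png',100,130,190,140,4,'t25c.png');crop('s25.png',180,150,230,270,2,'s25c.png')"
```

```text
t 44.83 pos [0.4121 0.3845 0.292 ] toolz dir deg 2.77 F [ 0.11  0.92 -0.37] w 0.0002
[[-0.0002 -0.0483  0.9988]
 [-0.0004  0.9988  0.0483]
 [-1.     -0.0004 -0.0002]]
```

View pics/w25.png

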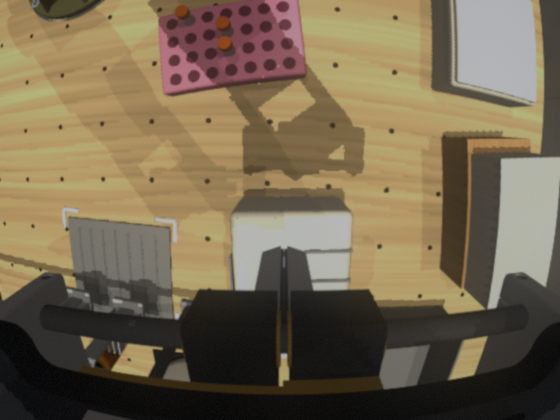

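View pics/t25c.png

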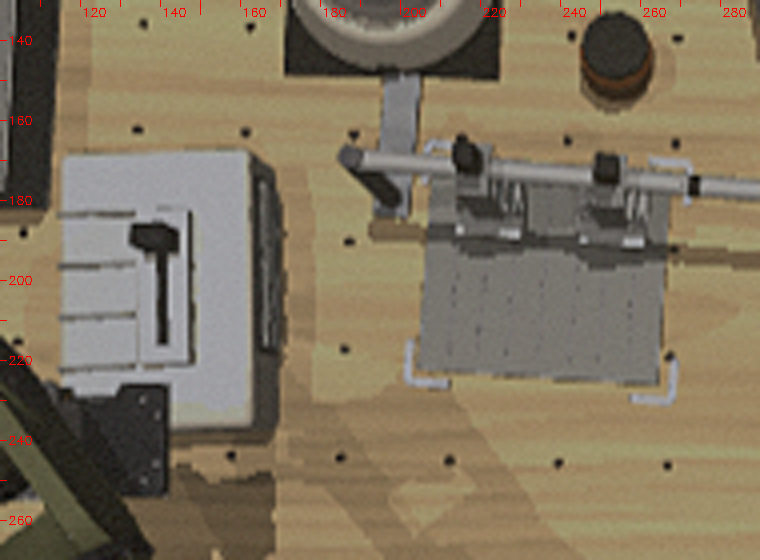

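View pics/s25c.png

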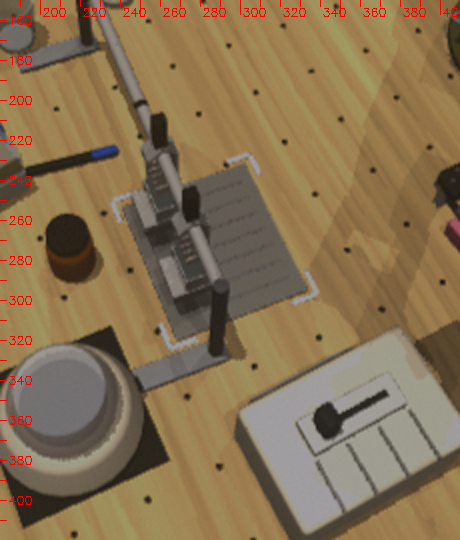

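```bash
python3 -c "
from h import *
a=onz('top',(204.5,223),.007);b=onz('top',(264.8,225.8),.007);d=a-b;print(a,b,'yaw',np.arctan2(-d[0],d[1]))
c=(a+b)/2+.09*np.array([d[1],-d[0],0])/np.hypot(d[0],d[1]);print('plate c',c)
m=[onz('top',p,0) for p in [(202.2,225.8),(268.6,230.3),(207,165.8),(272,170)]];print('marks',m,np.mean(m,0))
print('sel',onz('top',(138.2,189.5),.154))
for p in [(216.5,167.5),(251,171)]: print(onz('top',p,.266))
for n in (0,): 
  pass
E0=cv2.imread('pics/top0.png').astype(int);E1=cv2.imread('pics/t25.png').astype(int)
D=(abs(E0-E1).max(2)>60).astype(np.uint8)*255;cv2.imwrite('pics/diff.png',D)
"
```

```text
[0.4785 0.2051 0.007 ] [0.4739 0.006  0.007 ] yaw -0.022992039322769095
plate c [0.5662 0.1035 0.007 ]
marks [array([0.4694, 0.2133, 0.    ]), array([ 0.4596, -0.007 ,  0.    ]), array([0.671 , 0.2047, 0.    ]), array([ 0.6624, -0.0135,  0.    ])] [0.5656 0.0994 0.    ]
sel [0.5665 0.3859 0.154 ]
[0.6195 0.1418 0.266 ]
[0.6122 0.0464 0.266 ]
```

View pics/diff.png

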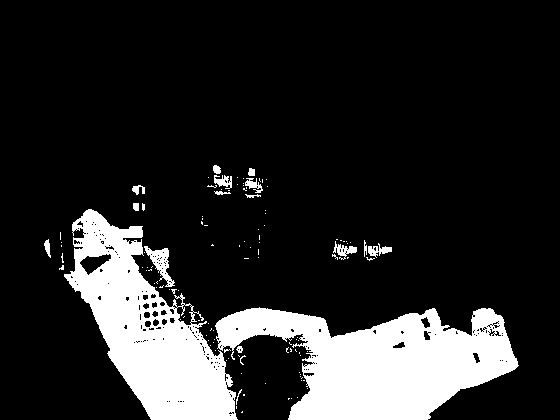

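View pics/t25.png

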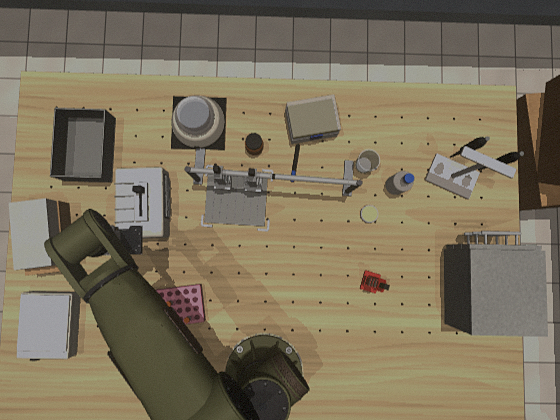

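```bash
python3 -c "
from h import *
snap('scene','s26.png');print(abs(cv2.imread('pics/s26.png').astype(int)-cv2.imread('pics/s25.png')).max());st();print(ctrl.hand_in())"
```

```text
36
t 45.03 pos [0.412  0.3845 0.2916] toolz dir deg 2.76 F [0.13 0.   0.19] w 0.0003
[[-0.0013 -0.0482  0.9988]
 [-0.0011  0.9988  0.0482]
 [-1.     -0.0011 -0.0014]]
the job is handed in; nothing more can be done
None
```

I completed all four steps in order and handed the job in at about 45 s; `hand_in()` reports no verdict. Only two grey carriers were present. The red look-alike and the other things on the bench stayed where they were: a before/after comparison of the top camera pictures showed only the carriers, plate and selector changed.

| Item | Last check | Requirement |
|---|---|---|
| Plate position | about 4 mm from the centre of its marks | within 20 mm |
| Plate angle | about 0.03 rad off its marks | within 0.12 rad |
| Carriers (two) | hanging about 60 mm and 155–160 mm left of the mark | at least 22 mm |
| Selector | hit a hard stop at 16 N; top seen at x = 0.5665 m, about 50 mm past where it started | within 6 mm of the far stop |
| Robot | clear, about 0 N on the tool | touching nothing |

- **Re-grip:** My first grip on the left carrier was too high on its post because I lifted before the fingers had fully closed. I set it back down upright and gripped it again lower.
- **Camera disagreement:** The scene camera read about 8 mm further away in x than the top and wrist cameras, which agreed within about 2–3 mm on the posts and the rail. I relied on those two.

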